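# Clear the drying tray and fill the tumbling jar

## Task

Clear the drying tray: set the scoop pan under its open end, slide the flat scraper up out of its slot in the rack and with it sweep all the ceramic stones off the tray into the pan (put any that miss into the pan too). When they are all in the pan, and with the funnel moved from its stand into the mouth of the narrow jar, tip the pan over the funnel so that every stone ends up in the jar. Finish tidy: funnel back upright on its stand, scraper back down in its own slot, pan standing level on the bench, and the mug, hammer, screwdriver, bangle and closed jar left where they are.

Things in the scene. Friction and masses are not known exactly. Their poses are not given: they have to be found in the camera images.
- tray: dark steel tray on a wooden stand, fixed, 122 (x) x 200 mm (y), origin on the bench under its centre. Floor top at z = 58 mm; channel 114 mm wide in x, 4 mm walls 25 mm high at both sides and at the +y end (inner face y = 96 mm); open lip at y = -100 mm. There the 6 mm floor overhangs the stand (face at y = -75 mm) by 25 mm, so a pan wall fits beneath it
- rack: dark wooden slotted rack, fixed, 130 x 96 mm, 53 mm tall, origin under its centre. Two slots run along its x, each 108 mm long, about 12.5 mm wide and 45 mm deep: the one on the -y side is the scraper's, the one 44 mm further to +y holds a copper blank (part of the rack) that stands only 15 mm proud
- slot (a point): middle of the floor of the scraper's slot, 8 mm above the bench and 22.75 mm to -y of the rack's middle; axes as the rack's
- scraper: flat steel scraper plate, 100 mm wide (x), 6 mm thick (y), 110 mm tall (z), 150 g; origin at the middle of its lower edge. It starts standing in its slot, 65 mm proud of the rack
- pan: loose steel scoop pan, 160 g (mostly the handle), origin under it; side walls 3 mm thick, 40 mm high, 90 mm apart outside at the rear, spreading to 106 mm at the lip. Rear wall at x = -62 mm; flat 3 mm floor to x = 15 mm, then a 25 degree ramp up to an open pouring lip at x = 78 mm, z = 31 mm. Upright wooden handle behind it: x -113 to -63 mm, 10 mm thick in y, z 12 to 75 mm
- pan_lip (a point): middle of the pan's pouring lip, at x = 78, z = 31 mm of the pan
- jar: narrow clear jar on a round foot 116 mm across, fixed, origin on the bench on its axis: 86 mm outside, bore 78 mm, rim 105 mm above the bench
- jar_floor (a point): centre of the jar's inner floor, 14 mm above the bench
- stand: round wooden funnel stand, fixed, origin on the bench on its axis: foot 116 mm across, a square socket 94 mm outside and 78 mm inside with its rim 60 mm above the bench
- funnel: loose wide aluminium funnel, 100 g, origin at the middle of its stem's lower end: stem 66 mm outside, 60 mm bore, 22 mm long, then a cone to the 160 mm mouth at z = 82 mm. Four ribs under the cone rest on the rim of jar or stand, the origin then 19 mm below the rim. Upright flat black handle beside the mouth: x -121 to -77 mm, 10 mm thick in y, z 52 to 112 mm
- funnel_mouth (a point): centre of the funnel's mouth, at z = 82 mm of the funnel
- stone0: white ceramic tumbling stone, a plain cylinder 20 mm across and 22 mm long, 14 g, at the start standing on end on the tray floor; origin at its centre, z along its axis. Four to seven of the seven are present
- stone1: white ceramic tumbling stone, a plain cylinder 20 mm across and 22 mm long, 14 g, at the start standing on end on the tray floor; origin at its centre, z along its axis. Four to seven of the seven are present
- stone2: white ceramic tumbling stone, a plain cylinder 20 mm across and 22 mm long, 14 g, at the start standing on end on the tray floor; origin at its centre, z along its axis. Four to seven of the seven are present
- stone3: white ceramic tumbling stone, a plain cylinder 20 mm across and 22 mm long, 14 g, at the start standing on end on the tray floor; origin at its centre, z along its axis. Four to seven of the seven are present
- stone4: white ceramic tumbling stone, a plain cylinder 20 mm across and 22 mm long, 14 g, at the start standing on end on the tray floor; origin at its centre, z along its axis. Four to seven of the seven are present
- stone5: white ceramic tumbling stone, a plain cylinder 20 mm across and 22 mm long, 14 g, at the start standing on end on the tray floor; origin at its centre, z along its axis. Four to seven of the seven are present
- stone6: white ceramic tumbling stone, a plain cylinder 20 mm across and 22 mm long, 14 g, at the start standing on end on the tray floor; origin at its centre, z along its axis. Four to seven of the seven are present
- mug: white mug, 80 mm wide, 95 mm tall, bystander; origin under its centre
- hammer: hammer lying on the bench, bystander
- driver: screwdriver lying on the bench, bystander
- bangle: steel bangle ring, 68 mm across, 12 mm high, lying flat, bystander; origin under its centre
- flux: closed jar 60 mm wide, 90 mm tall, bystander; origin under its centre

How it is judged:
By the outcome, as a careful person would: the job done as asked, in the order asked, and still so for the second after the job is handed in, with the robot touching nothing.
Of stone0, stone1, stone2, stone3, stone4, stone5, stone6 only 4 to 7 are there at a start; the rules pass over those that are not, and their reading is None.
At some moment in a run one of pan may be knocked a few centimetres aside while the robot is not near it.
It also fails if it takes over 200 s, if anything falls off the work surface, if the arm or the gripper's body presses on something with over 40 N, if the wrist force passes 120 N, or if a joint passes its speed limit or range.

## Robot

A 6-joint arm with a two-finger parallel gripper is mounted at the origin on the work surface. World frame = base frame: x ahead of the robot, y to its left, z up, the work surface at z = 0. Lengths are in m, angles in rad, forces in N, time in s.
With the tool pointing down it reaches from about 0.3 to 0.875 m from the base axis. Payload 6.4 kg.
Tool frame: the origin (TCP) lies at the very end of the fingers, on their centre line; the grasp point (between the pads) lies 19 mm behind it (bot.pinch_z is the distance from the TCP to the grasp point, in m); z points along the fingers, y is the line along which they close (so a half turn about z gives the same grasp; the last joint's range is limited). The gripper opens to 88 mm and grips with 3 to 60 N. Pads are 18 mm wide; open, the fingers measure 123 mm over their backs; the gripper's body (75 mm by 187 mm) begins 45 mm behind the grasp point.
Start: joints at [-1.481, 0.181, 1.607, -0, 1.354, -0.206], TCP at [0.168, -0.55, 0.206] pointing down, gripper open.
Joint ranges: [-2.99, 2.99], [-0.89, 2.07], [0.3, 2.58], [-1.14, 4.28], [0, 2.63], [-3.12, 3.12]. Speed limits (rad/s): [2.57, 2.57, 3.01, 3.14, 3.14, 3.14].

## Interface

Orientations are given as a rotation vector (axis times angle).
In Python, from station import bot gives the robot as it stands. The module is installed in compiled form; this text tells all that it offers.
- The arm moves only by the tool move_arm, never from a script. Its argument "rows" is one flat list of numbers, 6 for each row, row after row: the shift along the tool's x, y, z each as a share of 0.2 m, from -1 to 1, then the turn, a rotation vector about the tool's x, y, z each as a share of 60 degrees, from -1 to 1. A call has 1 to 10 rows; each row shifts and turns the commanded pose from where the row before left it, along the tool's axes as they then stand; what a row does not reach is not made up. A row lasts 1/12 s, in which the tool goes at most 41.7 mm and 7.16 degrees, less where a joint would pass 70% of its speed; a pose out of reach is approached as far as the arm can. A call with a number of a shift or a turn outside -1 to 1 is refused whole. A call with a gripper value outside its range is refused whole. "jaw" is the opening, from -1 (shut) to 1 (fully open), set as the call begins (left out, the last holds). The fingers move at their own pace and stop on an object; "squeeze" is the grip in N (left out, the last holds). Time passes only in rows, so rows that do not move let the fingers close. It gives the time, the measured TCP pose, the force, the opening and the grip force at its end, in the units of the state.
- bot.observe(): the state, without advancing time (a new reading comes with each control period).
- bot.grab_frame(name): name is "scene" or "top" or "wrist"; returns a dict with "img" (384x512x3 uint8, red, green, blue), "depth" (384x512 float32, m along the optical axis (not along the pixel's ray), 0 where there is no reading), "fx", "fy", "cx", "cy" (pixels), "R" (3x3) and "t" (3): a world point X has camera coordinates R X + t. Camera axes: x right, y down, z forward; pixel columns grow to the right and rows downward; lengths in m; the calibration is good to about 2 mm. The wrist camera is an equidistant fisheye: a pixel r from the principal point sees the ray r / f radians off the axis. A picture is of the moment at which its call begins.
- bot.sign_off(): hands the job in; it is judged then, once.
The state is a dict: "time_s": time; "q": joint angles; "qd": joint speeds; "joint_torque": joint torques, N m; "eef_pos": TCP position; "ee_rot": TCP orientation; "contact_force": force on the tool from outside, world axes, zero at the start; "wrist_torque": the same for the moment, N m; "finger_gap": finger opening in m; "finger_force": force on a finger pad.
Only numpy, scipy, OpenCV 4.12 (cv2) and the standard library are available. Lean on these libraries where they do the work, as an engineer would, in place of code of your own. Each camera call takes 0.05 s, during which the arm holds its last target. There are 200 camera calls.

## Working session

There is one attempt and no reset: what is moved stays moved. The work goes in short steps, Python scripts to look and compute and a tool call to move; the robot and the scene stay as the last step left them, time stands still between calls to the robot, and variables do not carry over. Pictures are saved under pics/ and viewed, at most 14 in all, crops included, and the job is handed in when it is done.

Besides the shell and the picture viewer there is one more tool, called after "Call:" in YAML: its name, and indented under it one key for each argument. move_arm: Moves the arm, as the interface text tells. Shift numbers are shares of 0.2 m and turn numbers shares of 60 degrees, none past 1 either way. Its arguments: {"type":"object","properties":{"rows":{"type":"array","items":{"type":"number"}},"jaw":{"type":"number"},"squeeze":{"type":"number"}},"required":["rows"]}

```bash
mkdir -p pics; ls; cat > h.py <<'E'
import numpy as np, cv2
from station import bot
from scipy.spatial.transform import Rotation as Ro
np.set_printoptions(precision=4,suppress=True)
def grab(n,save=None):
    f=bot.grab_frame(n)
    if save: cv2.imwrite('pics/'+save,f['img'][:,:,::-1])
    return f
def cloud(f):
    # world points HxWx3 from depth (pinhole cameras)
    d=f['depth']; v,u=np.mgrid[:d.shape[0],:d.shape[1]]
    c=np.stack([(u-f['cx'])/f['fx']*d,(v-f['cy'])/f['fy']*d,d],-1)
    return (c-f['t'])@f['R']
def ray(f,u,v,z):
    c=np.array([(u-f['cx'])/f['fx'],(v-f['cy'])/f['fy'],1.]); R=f['R'];o=-R.T@f['t'];d=R.T@c
    return o+d*(z-o[2])/d[2]
E
python3 - <<'E'
from h import *
a=grab('top','t0.png'); b=grab('scene','s0.png')
for f in(a,b): print(f['fx'],f['cx'],f['cy'],f['R'],f['t'], -f['R'].T@f['t'])
np.savez('f0.npz',ti=a['img'],td=a['depth'])
o=bot.observe(); print(o)
E
```

```text
pics
438.0572159327346 253.491285836667 195.91870824133912 [[ 0.0243 -0.9996  0.0148]
 [-0.9874 -0.0263 -0.1557]
 [ 0.1561 -0.0108 -0.9877]] [-0.0733  0.6362  1.2138] [ 0.4406 -0.0434  1.299 ]
481.70145275148803 257.09746604231583 189.21377839543956 [[-0.3976  0.9176  0.0048]
 [ 0.7437  0.3253 -0.584 ]
 [-0.5374 -0.2287 -0.8117]] [ 0.2941 -0.3742  2.0664] [1.5058 0.3244 1.4573]
{'time_s': 0.1, 'q': array([-1.4813,  0.1815,  1.6079, -0.    ,  1.3538, -0.2064]), 'qd': array([-0.0002, -0.003 , -0.0013,  0.0001,  0.0016, -0.0005]), 'joint_torque': array([  0.0015, -43.4817, -34.2694,   0.0704,   0.034 ,  -0.    ]), 'eef_pos': array([ 0.1676, -0.5495,  0.2052]), 'ee_rot': array([-3.1057, -0.4629, -0.0001]), 'contact_force': array([-1.1474, -0.1029,  0.2512]), 'wrist_torque': array([ 0.0102, -0.0123, -0.0005]), 'finger_force': 0.0, 'finger_gap': 0.08815652790501884}
```

View pics/t0.png

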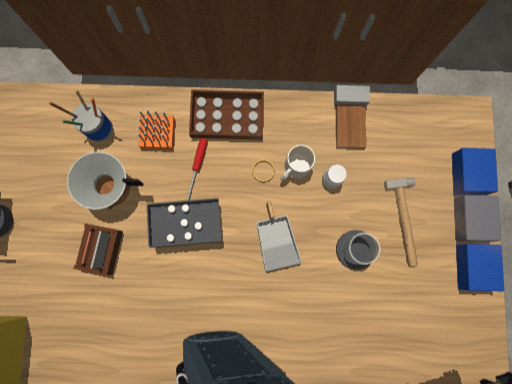

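View pics/s0.png

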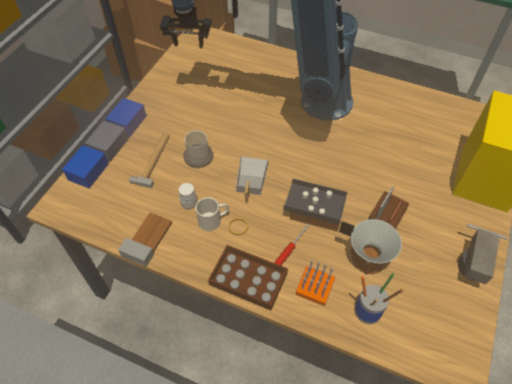

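```bash
cat > meas.py <<'E'
from h import *
a=grab('top'); P=cloud(a); s=grab('scene'); S=cloud(s)
def sel(P,box,zl,zh):
    u0,u1,v0,v1=box; Q=P[v0:v1,u0:u1].reshape(-1,3); return Q[(Q[:,2]>zl)&(Q[:,2]<zh)]
def rect(n,Q):
    if len(Q)<3: print(n,'few');return
    c,(w,h),an=cv2.minAreaRect((Q[:,:2]*1000).astype(np.float32)); print(n,len(Q),'c',np.round(c,1),'wh',round(w,1),round(h,1),'ang',round(an,1),'z',np.percentile(Q[:,2],[5,50,95])*1000)
E
cat > m1.py <<'E'
from meas import *
T=(140,230,190,255);R=(68,128,218,282);PN=(252,305,198,278);J=(330,385,225,275);F=(60,150,145,215)
rect('tray all',sel(P,T,.045,.09)); rect('tray walls',sel(P,T,.077,.09)); 
rect('rack',sel(P,R,.045,.06)); rect('rack low',sel(P,R,.02,.06)); rect('scr',sel(P,R,.095,.13)); rect('blank',sel(P,R,.062,.072))
rect('pan',sel(P,PN,.006,.09)); rect('pan walls',sel(P,PN,.034,.05)); rect('handle',sel(P,PN,.06,.09))
rect('jar',sel(P,J,.098,.112)); rect('jar+',sel(P,J,.02,.2));rect('fun',sel(P,F,.115,.13)); rect('fun handle',sel(P,F,.14,.17));rect('fun handle',sel(P,F,.10,.17))
im=a['img'];hsv=cv2.cvtColor(im,cv2.COLOR_RGB2HSV)
m=np.zeros(im.shape[:2],np.uint8);m[T[2]:T[3],T[0]:T[1]]=((hsv[...,2]>170)&(hsv[...,1]<60))[T[2]:T[3],T[0]:T[1]]
n,l,st,ce=cv2.connectedComponentsWithStats(m)
for i in range(1,n):
    if st[i,4]>15: print('stone',ce[i],st[i,4],ray(a,*ce[i],.080)*1000, np.median(P[l==i],0)*1000)
# floor pts extents
big=[cv2.resize(im[170:290,60:160],(600,720)[::1] and (500,600),interpolation=cv2.INTER_CUBIC),cv2.resize(im[190:290,245:305],(300,500),interpolation=cv2.INTER_CUBIC)]
big[1]=cv2.copyMakeBorder(big[1],0,100,0,0,0)
cv2.imwrite('pics/c1.png',np.hstack(big)[:,:,::-1])
E
python3 m1.py
```

```text
tray all 3221 c [555.9 137.6] wh 122.6 200.7 ang 6.2 z [54.0437 58.7684 82.85  ]
tray walls 529 c [555.9 138.2] wh 122.6 199.5 ang 6.2 z [77.7154 81.5271 85.8197]
rack 1084 c [476.5 383.9] wh 97.7 129.8 ang 80.7 z [47.7424 52.9549 57.1641]
rack low 1277 c [476.7 383.6] wh 97.7 129.8 ang 80.4 z [31.1055 52.4171 57.0141]
scr 191 c [473.8 361. ] wh 8.4 99.4 ang 80.6 z [ 96.0848 113.9831 121.2699]
blank 120 c [477.3 382.9] wh 52.7 98.9 ang 81.2 z [62.7297 67.1076 71.0627]
pan 1111 c [ 524.3 -131.9] wh 226.1 151.6 ang 1.4 z [ 6.5985 23.0251 70.8939]
pan walls 177 c [ 527.  -126.5] wh 180.5 105.8 ang 13.0 z [34.5467 39.2311 43.5589]
handle 67 c [ 600.3 -105.1] wh 48.7 10.0 ang 14.0 z [63.7784 74.2916 78.0218]
jar 174 c [ 495.6 -360.4] wh 83.9 84.4 ang 1.3 z [ 99.3964 104.0252 108.3072]
jar+ 588 c [ 496.1 -359.5] wh 87.5 86.5 ang 53.1 z [ 24.9992  78.1875 106.8472]
fun 617 c [655.3 366.6] wh 176.6 157.6 ang 49.1 z [115.5169 120.344  126.0564]
fun handle 72 c [657.3 272.8] wh 43.4 11.0 ang 87.3 z [143.7646 151.9657 155.9446]
fun handle 1372 c [655.2 366.5] wh 176.9 157.6 ang 49.1 z [101.6154 115.2677 142.6226]
stone [170.9487 208.2821] 39 [592.0792 173.2375  80.    ] [592.5465 173.2454  79.3454]
stone [184.8333 207.5   ] 36 [595.2992 134.6073  80.    ] [595.434  134.2421  79.5395]
stone [183.6316 222.0789] 38 [554.3223 135.9538  80.    ] [554.5364 135.2772  80.3076]
stone [197.6111 225.1389] 36 [546.7891  96.7316  80.    ] [547.0502  96.0131  80.5064]
stone [187.5    235.1667] 36 [518.2461 123.4722  80.    ] [518.5614 123.613   80.6232]
stone [169.925 237.2  ] 40 [511.4036 171.7409  80.    ] [511.8234 171.492   80.1574]
```

View pics/c1.png

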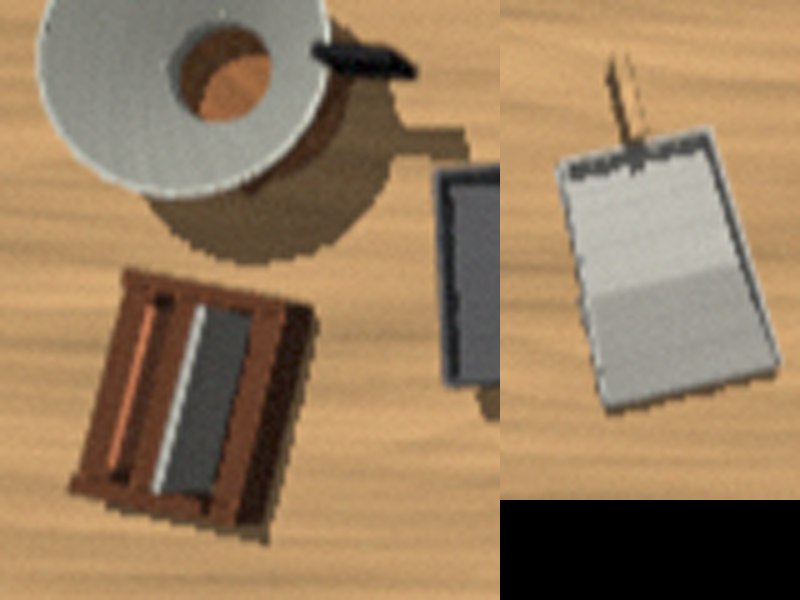

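```bash
cat >> h.py <<'E'
def panpose(P,guess,yaw):
    # refine the pan pose from cloud: handle (z>55mm) line + wall-top points near guess (m, rad)
    Q=P.reshape(-1,3); Q=Q[np.linalg.norm(Q[:,:2]-guess,axis=1)<.15]
    H=Q[(Q[:,2]>.055)&(Q[:,2]<.085)]; 
    h=H[:,:2].mean(0); W=Q[(Q[:,2]>.033)&(Q[:,2]<.045)][:,:2]
    x=np.array([np.cos(yaw),np.sin(yaw)]); W=W[((W-h)@x>.03)]
    c,(w,hh),an=cv2.minAreaRect((W*1000).astype(np.float32)); return h*1000,np.array(c),w,hh,an,len(H)
def plan(target,thx,n=None):
    # shares to go from the present pose to target (mm, tool down with its x at thx deg), turn first
    o=bot.observe(); R=Ro.from_rotvec(o['ee_rot']); 
    T=Ro.from_matrix(np.array([[np.cos(t:=np.radians(thx)),np.sin(t),0],[np.sin(t),-np.cos(t),0],[0,0,-1]]).T.T)
    rv=np.degrees((R.inv()*T).as_rotvec()); d=T.inv().apply(np.array(target)/1000-o['eef_pos'])
    print('pos',o['eef_pos']*1000,'turn share',rv/60,'then shift share',d/.2)
E
cat > m2.py <<'E'
from meas import *
def inframe(c,yaw,Q): 
    t=np.radians(yaw);d=Q[:,:2]*1000-c; return d@[np.cos(t),np.sin(t)],d@[-np.sin(t),np.cos(t)],Q[:,2]*1000
Q=P.reshape(-1,3)
x,y,z=inframe([556,138],6.2,Q)
for lo in(-101,-97,-93,-88,88,92,94,97): 
    m=(abs(x)<40)&(y>lo)&(y<lo+3); print(lo,np.round(np.percentile(z[m],[10,50,90]),1))
for f,n in((P,'top'),(S,'scene')):
    print(n,panpose(f,np.array([.53,-.125]),np.radians(194)))
    Q=f.reshape(-1,3)
    m=(abs(Q[:,0]-.655)<.12)&(abs(Q[:,1]-.367)<.12)&(Q[:,2]>.119)&(Q[:,2]<.13); A=Q[m]
    s=np.linalg.lstsq(np.c_[2*A[:,:2],np.ones(len(A))],(A[:,:2]**2).sum(1),rcond=None)[0]
    print('funnel c',s[:2]*1000,np.sqrt(s[2]+s[:2]@s[:2])*1000)
    m=(abs(Q[:,0]-.496)<.06)&(abs(Q[:,1]+.36)<.06)&(Q[:,2]>.101)&(Q[:,2]<.109); A=Q[m]; print(len(A))
    if len(A)>5: s=np.linalg.lstsq(np.c_[2*A[:,:2],np.ones(len(A))],(A[:,:2]**2).sum(1),rcond=None)[0];print('jar',s[:2]*1000,np.sqrt(s[2]+s[:2]@s[:2])*1000)
    for c,z0,z1,nm in(([.657,.273],.142,.16,'fh'),([.473,.361],.1,.125,'scr')):
        m=(np.linalg.norm(Q[:,:2]-c,axis=1)<.055)&(Q[:,2]>z0)&(Q[:,2]<z1);rect(nm,Q[m])
    m=(abs(Q[:,0]-.7)<.06)&(abs(Q[:,1]+.07)<.05)&(Q[:,2]>.008)&(Q[:,2]<.02);rect('bangle',Q[m])
E
python3 m2.py
```

```text
-101 [-2.4 50.4 59.7]
-97 [56.4 58.7 61.5]
-93 [56.5 58.1 60.6]
-88 [54.5 57.5 59.6]
88 [55.2 57.8 60.4]
92 [55.3 59.5 82.5]
94 [57.2 69.4 83.3]
97 [78.3 82.3 84.2]
top (array([ 599.9376, -104.409 ]), array([ 504.0348, -129.2527]), 135.02947998046875, 105.27639770507812, 14.80488109588623, 70)
funnel c [660.0006 368.4747] 78.09294530534366
145
jar [ 495.0565 -360.8182] 40.77002963964045
fh 73 c [657.  272.5] wh 10.4 43.6 ang 0.5 z [144.6679 151.2722 155.9802]
scr 163 c [473.5 361.7] wh 9.2 98.8 ang 80.9 z [101.2352 115.2233 120.9252]
bangle 93 c [703.2 -81.7] wh 66.9 109.0 ang 84.5 z [ 8.3679 11.6098 16.4854]
scene (array([ 599.1208, -100.5228]), array([ 502.3607, -127.1174]), 141.0289306640625, 103.51948547363281, 13.240269660949707, 46)
funnel c [657.2824 368.8669] 78.41059390640727
81
jar [ 490.3806 -357.8838] 40.85571591456289
fh 62 c [653.7 275.2] wh 14.9 42.8 ang 8.5 z [142.5703 151.0577 156.5998]
scr 59 c [471.6 363.7] wh 6.1 103.4 ang 80.0 z [103.4016 116.703  122.7919]
bangle 76 c [715.6 -78.9] wh 65.7 78.0 ang 71.5 z [ 8.1268 11.8054 17.8143]
```

```bash
python3 -c "
from h import *
plan([599,-105,150],14.4)"
```

```text
pos [ 167.6155 -549.8383  205.7136] turn share [-0.0006 -0.0001  0.0425] then shift share [ 2.6423 -1.6179  0.2786]
```

Call:
move_arm:
  rows: [0,0,0,0,0,0.0425,0.165,-0.101,0,0,0,0,0.165,-0.101,0,0,0,0,0.165,-0.101,0,0,0,0,0.165,-0.101,0,0,0,0,0.165,-0.101,0,0,0,0,0.165,-0.101,0,0,0,0,0.165,-0.101,0,0,0,0,0.165,-0.101,0,0,0,0,0.165,-0.101,0,0,0,0]
  jaw: -0.3
  squeeze: 40

```text
time_s: 1.13
eef_pos: [0.4111, -0.2985, 0.2062]
ee_rot: [3.116, 0.393, 0.0]
contact_force: [0.6, -0.1, -0.1]
finger_gap: 0.031
finger_force: 0.0
```

Call:
move_arm:
  rows: [0.165,-0.101,0.02,0,0,0,0.165,-0.101,0.05,0,0,0,0.165,-0.101,0.05,0,0,0,0.165,-0.101,0.05,0,0,0,0.165,-0.101,0.05,0,0,0,0.165,-0.101,0.06,0,0,0,0.165,-0.101,0,0,0,0,0,0,0,0,0,0,0,0,0,0,0,0]

```text
time_s: 1.88
eef_pos: [0.5994, -0.1038, 0.1493]
ee_rot: [-3.116, -0.399, 0.001]
contact_force: [-0.2, -1.7, -0.0]
finger_gap: 0.0306
finger_force: 0.0
```

```bash
python3 -c "
from h import *
plan([599,-105,33],14.4); print(bot.observe()['contact_force'],bot.observe()['finger_gap'])"
```

```text
pos [ 599.3617 -103.7847  149.3477] turn share [-0.0004  0.0007  0.0035] then shift share [-0.0033  0.0054  0.5817]
[-0.1591 -1.6589 -0.0146] 0.030568770066812828
```

Call:
move_arm:
  rows: [-0.003,0.005,0.13,0,0,0.003,0,0,0.15,0,0,0,0,0,0.12,0,0,0,0,0,0.1,0,0,0,0,0,0.08,0,0,0,0,0,0,0,0,0]

```text
time_s: 2.38
eef_pos: [0.5948, -0.1071, 0.0304]
ee_rot: [-3.115, -0.386, 0.009]
contact_force: [-1.3, 0.1, 0.1]
finger_gap: 0.0306
finger_force: 0.0
```

Call:
move_arm:
  rows: [0,0,0,0,0,0,0,0,0,0,0,0,0,0,0,0,0,0,0,0,0,0,0,0,0,0,0,0,0,0,0,0,0,0,0,0]
  jaw: -1

```text
time_s: 2.88
eef_pos: [0.5997, -0.1073, 0.0357]
ee_rot: [3.116, 0.389, 0.005]
contact_force: [2.0, 0.2, 6.4]
finger_gap: 0.0091
finger_force: 40.0
```

```bash
python3 -c "
from h import *
plan([599,-105,41],6.2); o=bot.observe();print(o['contact_force'],o['finger_gap'])"
```

```text
pos [ 599.7332 -107.3366   35.6515] turn share [ 0.0017 -0.0027  0.1337] then shift share [-0.0024 -0.012  -0.0267]
[1.9842 0.2374 6.4027] 0.00905159273628342
```

Call:
move_arm:
  rows: [0,0,-0.015,0,0,0,0,0,-0.015,0,0,0,0,0,0,0,0,0.04,0,0,0,0,0,0.05,0,0,0,0,0,0.044,0,0,0,0,0,0]

```text
time_s: 3.38
eef_pos: [0.5977, -0.1065, 0.0396]
ee_rot: [-3.137, -0.167, 0.002]
contact_force: [-0.8, -0.2, -1.3]
finger_gap: 0.0088
finger_force: 40.0
```

```bash
python3 -c "
from h import *
plan([658,15.3,41],6.2); o=bot.observe();print(o['contact_force'],o['finger_gap'])
f=grab('scene');P=cloud(f); Q=P.reshape(-1,3); print(panpose(P,np.array([.53,-.125]),np.radians(186)))
f=grab('top');P=cloud(f); print(panpose(P,np.array([.51,-.125]),np.radians(186)))"
```

```text
pos [ 597.7339 -106.5089   39.6018] turn share [-0.0006  0.0012 -0.0017] then shift share [ 0.3653 -0.5729 -0.007 ]
[-0.8109 -0.2261 -1.2766] 0.008846922405688767
(array([ 605.1779, -102.167 ]), array([ 499.1166, -108.9958]), 150.71604919433594, 90.78174591064453, 3.6511313915252686, 52)
(array([ 577.8959, -107.0578]), array([ 500.5772, -129.0714]), 142.3860321044922, 50.91726303100586, 35.90900802612305, 9)
```

Call:
move_arm:
  rows: [0.046,-0.072,0,0,0,0,0.046,-0.072,0,0,0,0,0.046,-0.072,0,0,0,0,0.046,-0.072,0,0,0,0,0.046,-0.072,0,0,0,0,0.046,-0.072,0,0,0,0,0.046,-0.072,0,0,0,0,0.043,-0.069,0,0,0,0,0,0,0,0,0,0,0,0,0,0,0,0]

```text
time_s: 4.32
eef_pos: [0.6585, 0.0157, 0.0398]
ee_rot: [3.137, 0.173, -0.001]
contact_force: [0.2, 0.5, -1.4]
finger_gap: 0.0095
finger_force: 40.0
```

Call:
move_arm:
  rows: [0,0,0.015,0,0,0,0,0,0.015,0,0,0,0,0,0,0,0,0]

```text
time_s: 4.57
eef_pos: [0.6599, 0.0144, 0.0354]
ee_rot: [-3.137, -0.168, -0.005]
contact_force: [-0.2, 2.4, 6.5]
finger_gap: 0.0092
finger_force: 40.0
```

```bash
python3 -c "
from h import *
plan([658,15.3,41],6.2); o=bot.observe();print(o['contact_force'],o['finger_gap'],o['wrist_torque'])"
```

```text
pos [659.9285  14.378   35.3543] turn share [ 0.     -0.003  -0.0012] then shift share [-0.0091 -0.0056 -0.0282]
[-0.1699  2.3638  6.4708] 0.009167352074609971 [ 0.4054  0.0837 -0.0594]
```

Call:
move_arm:
  rows: [0,0,0,0,0,0,0,0,0,0,0,0,0,0,0,0,0,0,0,0,-0.1,0,0,0,0,0,-0.18,0,0,0,0,0,-0.19,0,0,0,0,0,-0.19,0,0,0,0,0,0,0,0,0]
  jaw: -0.4

```text
time_s: 5.23
eef_pos: [0.6633, 0.0139, 0.1755]
ee_rot: [3.134, 0.169, 0.021]
contact_force: [1.2, 0.0, 2.2]
finger_gap: 0.0264
finger_force: 0.0
```

```bash
python3 -c "
from h import *
plan([473,361.7,168],-9.3); o=bot.observe();print(o['finger_gap'],o['q'])
f=grab('top');P=cloud(f); print(panpose(P,np.array([.57,.005]),np.radians(186)))"
```

```text
pos [663.3494  13.8746 175.4922] turn share [ 0.0019 -0.0131  0.2577] then shift share [-1.2203 -1.5625  0.0375]
0.026378244276046913 [-0.1575  0.389   1.4091 -0.0002  1.3297  1.3057]
(array([619.3942,  73.0161]), array([539.9474, -41.1805]), 49.81531524658203, 110.765380859375, 70.27313995361328, 335)
```

Call:
move_arm:
  rows: [0,0,0,0,-0.006,0.09,0,0,0,0,-0.006,0.09,0,0,0,0,0,0.078,-0.111,-0.142,0,0,0,0,-0.111,-0.142,0,0,0,0,-0.111,-0.142,0,0,0,0,-0.111,-0.142,0,0,0,0,-0.111,-0.142,0,0,0,0,-0.111,-0.142,0,0,0,0,-0.111,-0.142,0,0,0,0]

```text
time_s: 6.12
eef_pos: [0.5353, 0.237, 0.1657]
ee_rot: [3.129, -0.255, -0.024]
contact_force: [-0.7, 1.2, 0.3]
finger_gap: 0.0265
finger_force: 0.0
```

Call:
move_arm:
  rows: [-0.111,-0.142,0,0,0,0,-0.111,-0.142,0,0,0,0,-0.111,-0.142,0,0,0,0,-0.11,-0.142,0,0,0,0,0,0,0,0,0,0,0,0,0,0,0,0]

```text
time_s: 6.62
eef_pos: [0.4664, 0.3635, 0.1667]
ee_rot: [3.129, -0.249, -0.023]
contact_force: [1.2, 0.4, 0.4]
finger_gap: 0.0262
finger_force: 0.0
```

```bash
python3 -c "
from h import *
plan([473,361.9,88],-9.3)
f=grab('top','t1.png');P=cloud(f); print(panpose(P,np.array([.57,.005]),np.radians(186)))
Q=P.reshape(-1,3); 
h=Q[(Q[:,2]>.06)&(Q[:,2]<.08)&(abs(Q[:,0]-.66)<.05)&(abs(Q[:,1]-.015)<.03)][:,:2]*1000; print(len(h),cv2.minAreaRect(h.astype(np.float32)))
h=Q[(Q[:,2]>.034)&(Q[:,2]<.045)&(abs(Q[:,0]-.57)<.12)&(Q[:,1]<.035)&(Q[:,1]>-.08)][:,:2]*1000; print(len(h),cv2.minAreaRect(h.astype(np.float32)))
im=f['img'];cv2.imwrite('pics/c2.png',cv2.resize(im[170:270,140:270],(780,600),interpolation=cv2.INTER_CUBIC)[:,:,::-1])"
```

```text
pos [466.4462 363.4516 166.6594] turn share [0.0038 0.0137 0.0032] then shift share [0.0336 0.0024 0.3933]
(array([565.1864,  90.5048]), array([515.2468,   0.2428]), 46.183982849121094, 105.1641845703125, 11.88557243347168, 1648)
61 ((660.01611328125, 14.876380920410156), (48.46021270751953, 8.779946327209473), 1.7865843772888184)
88 ((571.99853515625, -4.977237701416016), (151.328857421875, 84.00806427001953), 5.609928131103516)
```

View pics/c2.png

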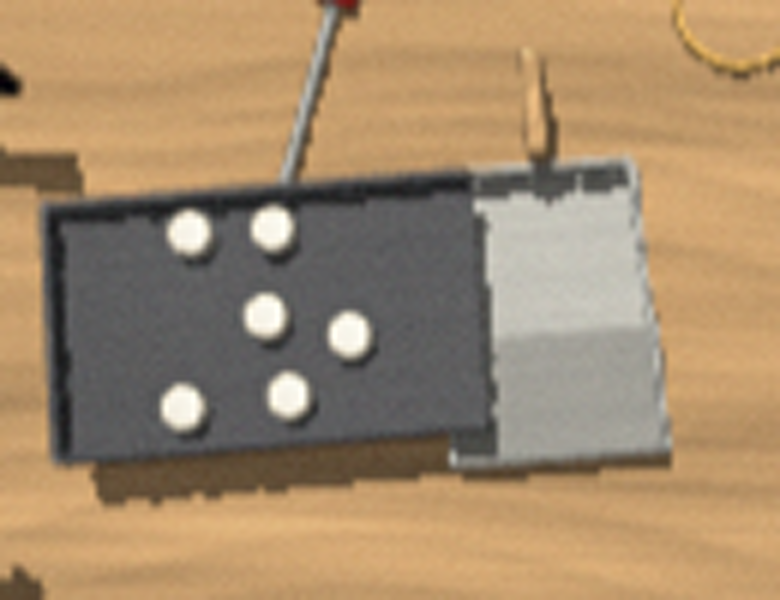

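Call:
move_arm:
  rows: [0.034,0.003,0,0.002,0.012,0.003,0,0,0.1,0,0,0,0,0,0.1,0,0,0,0,0,0,0,0,0,0,0,0,0,0,0]

```text
time_s: 7.08
eef_pos: [0.475, 0.359, 0.127]
ee_rot: [3.129, -0.263, -0.003]
contact_force: [-1.1, 0.1, 0.1]
finger_gap: 0.0262
finger_force: 0.0
```

```bash
python3 -c "
from h import *
plan([473,361.9,88],-9.3)"
```

```text
pos [475.0457 359.038  126.9895] turn share [ 0.0021  0.0019 -0.0053] then shift share [-0.0124 -0.0125  0.1949]
```

Call:
move_arm:
  rows: [-0.008,-0.008,0,0,0,-0.003,0,0,0,0,0,0,0,0,0,0,0,0,0,0,0,0,0,0]

```text
time_s: 7.42
eef_pos: [0.4742, 0.3631, 0.1293]
ee_rot: [-3.131, 0.255, -0.003]
contact_force: [0.7, 0.6, 0.6]
finger_gap: 0.0265
finger_force: 0.0
```

```bash
python3 -c "
from h import *
plan([473,361.9,88],-9.3)"
```

```text
pos [474.2461 363.1081 129.3363] turn share [-0.0008 -0.0016  0.    ] then shift share [-0.0052  0.007   0.2067]
```

Good enough; descend and grip the scraper.

Call:
move_arm:
  rows: [-0.005,0.005,0.07,0,0,0,0,0,0.07,0,0,0,0,0,0.066,0,0,0,0,0,0,0,0,0,0,0,0,0,0,0]

```text
time_s: 7.83
eef_pos: [0.4719, 0.3618, 0.0864]
ee_rot: [3.13, -0.255, -0.002]
contact_force: [0.3, -0.7, 0.2]
finger_gap: 0.0267
finger_force: 0.0
```

Call:
move_arm:
  rows: [0,0,0,0,0,0,0,0,0,0,0,0,0,0,0,0,0,0,0,0,0,0,0,0,0,0,0,0,0,0,0,0,0,0,0,0]
  jaw: -1
  squeeze: 50

```text
time_s: 8.33
eef_pos: [0.4726, 0.3621, 0.0873]
ee_rot: [-3.131, 0.255, -0.001]
contact_force: [0.5, 0.0, -0.5]
finger_gap: 0.0003
finger_force: 0.0
```

```bash
python3 -c "
from h import *
plan([473,361.9,88],-9.3);o=bot.observe();print(o['contact_force'],o['finger_gap'],o['wrist_torque'],o['ee_rot'])"
```

```text
pos [472.6256 362.105   87.3434] turn share [-0.0001 -0.0006  0.    ] then shift share [ 0.002   0.0007 -0.0033]
[ 0.526   0.0093 -0.4949] 0.0002947841290875757 [ 0.0251  0.0103 -0.02  ] [-3.1312  0.2547 -0.0009]
```

```bash
python3 -c "
from h import *
f=grab('scene');im=f['img'];g=grab('wrist');a=cv2.resize(im[150:270,320:440],(400,400),interpolation=cv2.INTER_CUBIC)
cv2.imwrite('pics/c3.png',np.hstack([a,cv2.resize(g['img'][:, 64:448],(400,400))])[:,:,::-1])"
```

```text
(no output)
```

View pics/c3.png

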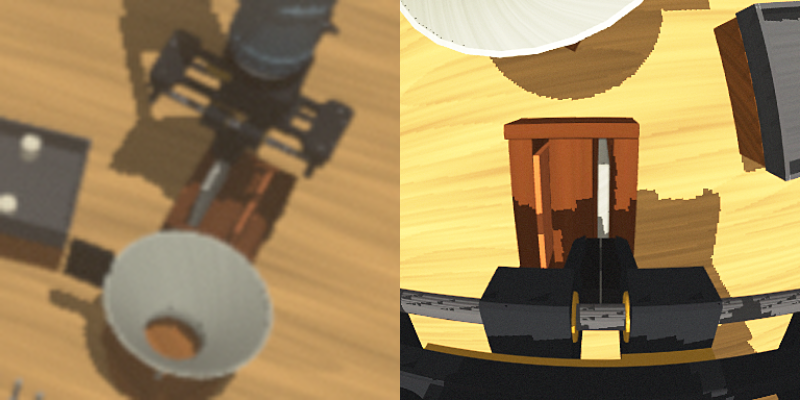

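```bash
python3 - <<'E'
from h import *
f=grab('scene');P=cloud(f);Q=P.reshape(-1,3)
t=np.radians(-9.3);d=Q[:,:2]*1000-[476.5,383.9];x=d@[np.cos(t),np.sin(t)];y=d@[-np.sin(t),np.cos(t)];z=Q[:,2]*1000
m=(x>-60)&(x<60)&(abs(y)<50)&(z>55)&(z<125)
for x0 in range(-60,60,10):
    k=m&(x>=x0)&(x<x0+10); print(x0,k.sum(),[ (int(a),int(b)) for a,b in zip(y[k],z[k])][:14])
E
```

```text
-60 12 [(-22, 114), (-43, 59), (-9, 57), (-5, 56), (3, 57), (14, 62), (17, 58), (16, 56), (18, 55), (29, 57), (35, 56), (44, 56)]
-50 15 [(-8, 56), (-12, 56), (0, 59), (4, 55), (22, 69), (15, 60), (24, 70), (10, 55), (22, 66), (25, 61), (29, 56), (25, 55), (31, 56), (36, 59)]
-40 21 [(-38, 57), (-36, 56), (-33, 59), (-30, 56), (-17, 61), (-11, 55), (-8, 56), (1, 56), (7, 58), (3, 55), (6, 55), (9, 55), (21, 70), (24, 68)]
-30 24 [(-40, 58), (-34, 61), (-18, 79), (-42, 55), (-39, 55), (-29, 61), (-31, 57), (-18, 72), (-13, 55), (-10, 55), (-11, 59), (-2, 58), (0, 59), (23, 71)]
-20 20 [(-18, 89), (-43, 55), (-38, 56), (-35, 55), (-36, 55), (-30, 57), (-17, 56), (-3, 56), (5, 56), (24, 70), (10, 56), (22, 66), (25, 69), (11, 57)]
-10 37 [(-18, 107), (-44, 60), (-18, 85), (-45, 55), (-42, 56), (-17, 75), (-37, 57), (-32, 55), (-36, 57), (-30, 57), (-17, 63), (-17, 58), (-12, 55), (-9, 57)]
0 30 [(-30, 122), (-25, 124), (-17, 124), (-21, 121), (-18, 118), (-15, 124), (-12, 124), (-20, 113), (-8, 122), (-18, 101), (-17, 83), (-40, 59), (-18, 74), (-35, 57)]
10 27 [(-22, 120), (-21, 119), (-22, 117), (-20, 113), (-18, 114), (-18, 98), (-17, 95), (-42, 56), (-36, 57), (-17, 73), (-35, 56), (-18, 61), (3, 55), (7, 60)]
20 24 [(-23, 115), (-21, 115), (-22, 117), (-19, 118), (-18, 109), (-18, 86), (-18, 82), (-7, 62), (-4, 62), (0, 57), (7, 58), (3, 58), (8, 55), (14, 56)]
30 35 [(-23, 118), (-20, 116), (-19, 113), (-20, 112), (-18, 104), (-18, 100), (-43, 58), (-17, 79), (-44, 57), (-41, 56), (-29, 59), (-18, 68), (-18, 57), (-13, 55)]
40 45 [(-21, 120), (-21, 124), (-21, 107), (-18, 110), (-23, 103), (-20, 107), (-21, 104), (-19, 100), (-23, 98), (-20, 96), (-18, 95), (-23, 85), (-19, 94), (-21, 86)]
50 15 [(-37, 57), (-19, 66), (-35, 56), (-23, 59), (-31, 55), (-27, 59), (-22, 57), (-16, 56), (-17, 56), (-15, 55), (-7, 57), (5, 56), (30, 59), (39, 58)]
```

Call:
move_arm:
  rows: [0,0,-0.03,0,0,0,0,0,-0.03,0,0,0,0,0,0,0,0,0,0,0,0,0,0,0]

```text
time_s: 8.82
eef_pos: [0.4731, 0.3623, 0.1]
ee_rot: [-3.131, 0.255, -0.003]
contact_force: [0.6, 0.6, 0.1]
finger_gap: 0.0002
finger_force: 0.0
```

```bash
python3 - <<'E'
from h import *
o=bot.observe();print(o['contact_force'],o['finger_gap'],o['finger_force'])
f=grab('scene');P=cloud(f);Q=P.reshape(-1,3)
t=np.radians(-9.3);d=Q[:,:2]*1000-[476.5,383.9];x=d@[np.cos(t),np.sin(t)];y=d@[-np.sin(t),np.cos(t)];z=Q[:,2]*1000
m=(x>10)&(x<60)&(abs(y+20)<6)&(z>65)&(z<145); print(np.percentile(z[m],[50,90,95,100]))
g=grab('wrist');cv2.imwrite('pics/c4.png',cv2.resize(g['img'][200:384,150:362],(800,600),interpolation=cv2.INTER_CUBIC)[:,:,::-1])
E
```

```text
[0.6192 0.561  0.1212] 0.0001540373825222405 0.0
[ 99.9782 120.315  123.1267 124.6621]
```

View pics/c4.png

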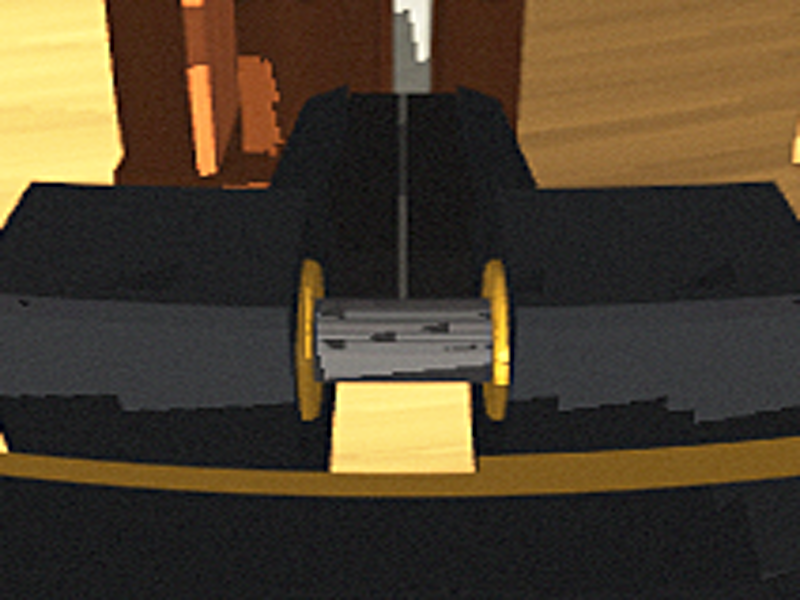

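```bash
python3 - <<'E'
from h import *
g=grab('wrist');R,t=g['R'],g['t'];print('cam',-R.T@t*1000,'axis',R[2],g['fx'])
def pr(X):
    c=R@(np.array(X)/1000)+t;r=np.arctan2(np.hypot(c[0],c[1]),c[2]);p=np.arctan2(c[1],c[0]);return np.array([g['cx']+g['fx']*r*np.cos(p),g['cy']+g['fy']*r*np.sin(p)])
print(bot.observe()['eef_pos'])
for n,X in dict(tcp=[473,362.3,100],grasp=[473,362.3,119],far=[522,353.5,118],near=[423,369.5,118],mid=[472.8,361.5,118],rackfar=[541,373,53],rackfarR=[533,326,53],rackfarL=[549,421,53]).items():
    u=pr(X);print(n,u,'crop',(u-[150,200])*[800/212,600/184])
h=g['depth'];print(h[215,250:264],h[205,250:264])
E
```

```text
cam [554.2917 349.0392 278.1933] axis [-0.3126  0.0525 -0.9484] 297.3186396354542
[0.4724 0.362  0.099 ]
tcp [256.6376 218.0735] crop [402.4061  58.9354]
grasp [256.6394 231.3016] crop [402.4129 102.0704]
far [258.0704 149.0113] crop [ 407.8127 -166.2676]
near [258.0191 295.2173] crop [407.6192 310.4911]
mid [258.0008 230.6432] crop [407.5501  99.9234]
rackfar [228.0809 111.9462] crop [ 294.6448 -287.1319]
rackfarR [291.2414 112.4569] crop [ 532.9863 -285.4667]
rackfarL [166.1251 113.7906] crop [  60.8494 -281.1176]
[0.2799 0.2927 0.2952 0.2951 0.1752 0.1752 0.1746 0.1746 0.1744 0.1744
 0.1758 0.174  0.1733 0.1753] [0.2764 0.2901 0.2909 0.2911 0.1733 0.1724 0.1718 0.1721 0.172  0.1729
 0.173  0.1729 0.1717 0.1721]
```

```bash
cat >> h.py <<'E'
def wpt(g,u,v):
    dx,dy=u-g['cx'],v-g['cy'];r=np.hypot(dx,dy);th=r/g['fx'];d=g['depth'][int(v),int(u)]
    c=np.array([np.tan(th)*dx/r,np.tan(th)*dy/r,1])*d; return (g['R'].T@(c-g['t']))*1000
E
python3 - <<'E'
from h import *
g=grab('wrist'); print(bot.observe()['eef_pos'])
for u in(248,265):
  for v in range(222,300,6): print(u,v,g['img'][v,u],wpt(g,u,v))
for v in range(120,225,15): print(259,v,g['img'][v,259],wpt(g,259,v))
E
```

```text
[0.4723 0.3619 0.0989]
248 222 [66 39 22] [449.4792 373.3331  53.8653]
248 228 [48 32 24] [482.0096 365.569  131.2147]
248 234 [24 26 25] [482.4136 365.2878 139.142 ]
248 240 [22 19 18] [482.0777 365.1898 145.1021]
248 246 [22 18 21] [481.66   365.1219 150.5095]
248 252 [20 18 21] [481.6509 364.9743 156.2528]
248 258 [18 19 19] [482.4943 364.6513 162.991 ]
248 264 [22 20 18] [481.6391 364.7086 166.6735]
248 270 [26 20 27] [481.7663 364.5606 171.6135]
248 276 [25 23 24] [481.8138 364.4378 176.1554]
248 282 [26 22 26] [479.3535 364.8533 177.0678]
248 288 [26 30 28] [476.6551 365.3185 177.7234]
248 294 [64 62 59] [499.7697 360.3856 210.4554]
265 222 [60 27 15] [428.9514 361.108   15.6707]
265 228 [48 35 24] [480.4736 356.3286 131.1639]
265 234 [26 23 26] [481.3585 356.4222 139.8759]
265 240 [20 25 20] [480.4821 356.6807 144.7376]
265 246 [23 21 18] [480.9291 356.7894 151.5783]
265 252 [23 21 25] [480.9646 356.9294 157.2697]
265 258 [21 23 21] [481.0857 357.0495 162.733 ]
265 264 [26 21 25] [480.6485 357.2225 167.0175]
265 270 [25 20 21] [480.7358 357.3292 171.8273]
265 276 [19 20 23] [481.1664 357.3886 176.84  ]
265 282 [26 27 26] [477.7782 357.8838 176.4985]
265 288 [23 22 22] [474.7848 358.3353 176.8114]
265 294 [73 65 65] [499.2076 355.5328 210.7315]
259 120 [165  82  36] [531.0015 350.9164  54.2343]
259 135 [128 126 111] [520.5462 352.6572  59.9056]
259 150 [133 126 116] [520.026  353.1675 111.8712]
259 165 [237 233 218] [512.8629 354.3727 117.9207]
259 180 [240 235 223] [504.4512 355.7332 118.6292]
259 195 [238 236 223] [495.9469 357.1083 119.6314]
259 210 [111 105  98] [486.6532 358.5969 119.3055]
```

Call:
move_arm:
  rows: [0,0,0,0,0,0,0,0,0,0,0,0,0,0,0,0,0,0]
  jaw: -0.4

```text
time_s: 9.27
eef_pos: [0.4724, 0.362, 0.0989]
ee_rot: [3.131, -0.255, -0.0]
contact_force: [-1.1, 0.1, -0.5]
finger_gap: 0.0182
finger_force: 0.0
```

```bash
cat > tip.py <<'E'
from h import *
g=grab('wrist'); o=bot.observe();e=o['eef_pos']*1000;print(e,o['finger_gap'])
R=Ro.from_rotvec(o['ee_rot'])
W={}
for u in range(200,320,2):
  L=[]
  for v in range(180,300,2):
    p=wpt(g,u,v); q=R.inv().apply(p-e)
    if abs(q[0])<14 and -75<q[2]<10 and abs(q[1])<60 and g['img'][v,u].max()<70: L.append(q)
  if L: q=max(L,key=lambda q:q[2]); print(u,np.round(q,1))
E
python3 tip.py
```

```text
[472.4129 361.9713  98.936 ] 0.02204432452364623
202 [ 10.7 -25.2 -64.7]
204 [ 10.6 -24.9 -61. ]
206 [ 10.7 -24.4 -57.5]
208 [ 10.5 -24.1 -53.3]
210 [ 10.  -23.8 -48.3]
212 [ 10.3 -23.3 -44.5]
214 [ 10.4 -22.8 -40.2]
216 [ 10.9 -21.9 -38.9]
218 [ 10.7 -20.9 -38.4]
220 [ 10.4 -20.2 -35.3]
222 [ 10.7 -19.  -36. ]
224 [ 10.6 -18.2 -33.3]
226 [  9.4 -16.9 -35.7]
228 [  9.2 -16.1 -33. ]
230 [  9.3 -14.9 -33.1]
232 [  9.7 -13.8 -33.8]
234 [  8.9 -12.8 -32.2]
236 [  9.5 -11.6 -33.4]
238 [  9.5 -10.5 -33.4]
240 [ -3.3  -9.7 -33.4]
272 [ -0.9   8.3 -32.9]
274 [  9.3   9.2 -32.9]
276 [  9.9  10.2 -34.2]
278 [  9.2  11.4 -32.9]
280 [  9.3  12.5 -33. ]
282 [  9.2  13.6 -32.9]
284 [  8.7  14.8 -32. ]
286 [  9.2  15.6 -35.3]
288 [ 10.9  16.7 -34. ]
290 [ 10.8  17.6 -36.1]
292 [ 10.8  18.7 -36.2]
294 [ 10.7  19.8 -35.9]
296 [ 10.8  20.6 -38.6]
298 [ 10.5  21.5 -40.4]
300 [ 10.4  22.3 -42.4]
302 [ 10.9  22.5 -47.8]
304 [ 10.   23.2 -50.4]
306 [ 10.3  23.3 -56.7]
308 [ 10.9  23.5 -61.4]
310 [  9.9  24.2 -63.5]
```

Call:
move_arm:
  rows: [0,0,0.075,0,0,0,0,0,0.075,0,0,0,0,0,0.075,0,0,0,0,0,0,0,0,0,0,0,0,0,0,0]

```text
time_s: 9.73
eef_pos: [0.4718, 0.3617, 0.0533]
ee_rot: [3.13, -0.255, -0.003]
contact_force: [1.0, -0.6, 0.6]
finger_gap: 0.0265
finger_force: 0.0
```

Call:
move_arm:
  rows: [0,0,0,0,0,0,0,0,0,0,0,0,0,0,0,0,0,0,0,0,0,0,0,0,0,0,0,0,0,0,0,0,0,0,0,0]
  jaw: -1

```text
time_s: 10.23
eef_pos: [0.4731, 0.362, 0.0551]
ee_rot: [-3.131, 0.255, -0.002]
contact_force: [0.0, -1.3, 5.6]
finger_gap: 0.0055
finger_force: 49.9
```

Call:
move_arm:
  rows: [0,0,-0.04,0,0,0,0,0,-0.08,0,0,0,0,0,-0.08,0,0,0,0,0,-0.08,0,0,0,0,0,-0.1,0,0,0,0,0,-0.12,0,0,0,0,0,0,0,0,0,0,0,0,0,0,0]

```text
time_s: 10.9
eef_pos: [0.4732, 0.3626, 0.1552]
ee_rot: [-3.13, 0.254, -0.004]
contact_force: [-0.8, -0.6, -1.3]
finger_gap: 0.005
finger_force: 49.9
```

```bash
python3 - <<'E'
from h import *
o=bot.observe();print(o['finger_gap'],o['contact_force'],o['wrist_torque'])
t=np.radians(6.2)
p=np.array([556,138])+82*np.array([-np.sin(t),np.cos(t)]);print(p); plan([p[0],p[1],154],6.2)
E
```

```text
0.00504408229807565 [-0.7522 -0.6362 -1.2919] [ 0.0246  0.0443 -0.0153]
[547.1441 219.5204]
pos [473.2305 362.6062 155.1983] turn share [-0.0015 -0.0028 -0.2583] then shift share [0.2901 0.7512 0.006 ]
```

Call:
move_arm:
  rows: [0,0,0,0,0,-0.086,0,0,0,0,0,-0.086,0,0,0,0,0,-0.086,0.05,0.12,0,0,0,0,0.05,0.13,0,0,0,0,0.05,0.13,0,0,0,0,0.05,0.13,0,0,0,0,0.05,0.13,0,0,0,0,0.04,0.11,0,0,0,0,0,0,0,0,0,0]

```text
time_s: 11.73
eef_pos: [0.5469, 0.2151, 0.1517]
ee_rot: [3.135, 0.163, -0.004]
contact_force: [0.0, -1.2, -2.0]
finger_gap: 0.0054
finger_force: 49.9
```

Call:
move_arm:
  rows: [0,0,0,0,0,0,0,0,0,0,0,0,0,0,0,0,0,0,0,0,0,0,0,0]

```text
time_s: 12.07
eef_pos: [0.5454, 0.2202, 0.1535]
ee_rot: [3.137, 0.172, -0.001]
contact_force: [-0.3, 0.3, -1.9]
finger_gap: 0.0058
finger_force: 50.0
```

```bash
python3 - <<'E'
from h import *
plan([547.1,219.5,107],6.2)
f=grab('top');P=cloud(f)
def fr(Q,c,yaw): 
    t=np.radians(yaw);d=Q[:,:2]*1000-c; return np.c_[d@[np.cos(t),np.sin(t)],d@[-np.sin(t),np.cos(t)],Q[:,2]*1000]
q=fr(P.reshape(-1,3),[556,138],6.2)
m=(abs(q[:,0])<75)&(q[:,1]>50)&(q[:,1]<96)&(q[:,2]>95)&(q[:,2]<225);print(len(q[m]),q[m].min(0),q[m].max(0))
s=grab('scene');P=cloud(s);q=fr(P.reshape(-1,3),[556,138],6.2)
m=(abs(q[:,0])<75)&(q[:,1]>60)&(q[:,1]<110)&(q[:,2]>95)&(q[:,2]<140);Q=q[m];print(len(Q),Q.min(0),Q.max(0));k=Q[Q[:,2]<130];print(k[:,:2].mean(0),np.percentile(k[:,0],[2,98]),np.percentile(k[:,1],[2,50,98]))
Q=P.reshape(-1,3)
h=Q[(Q[:,2]>.06)&(Q[:,2]<.08)&(abs(Q[:,0]-.66)<.06)&(abs(Q[:,1]-.015)<.05)][:,:2]*1000; print(len(h),cv2.minAreaRect(h.astype(np.float32)))
w=grab('wrist')
cv2.imwrite('pics/c5.png',np.hstack([cv2.resize(s['img'][130:270,230:410],(400,311)),cv2.resize(w['img'],(400,311))])[:,:,::-1])
E
```

```text
pos [545.4372 220.1592 153.5471] turn share [-0.      0.0007  0.0011] then shift share [0.0079 0.0042 0.2327]
90 [-51.3201  78.9288 111.5662] [-19.7267  85.0547 199.9188]
11 [  0.6207  82.7499 110.6635] [ 44.8227  88.4551 134.1548]
[37.2438 85.1626] [ 6.2343 44.5973] [82.7738 84.8854 88.3411]
56 ((641.2327270507812, 29.091033935546875), (33.710723876953125, 76.7066650390625), 56.408546447753906)
```

View pics/c5.png

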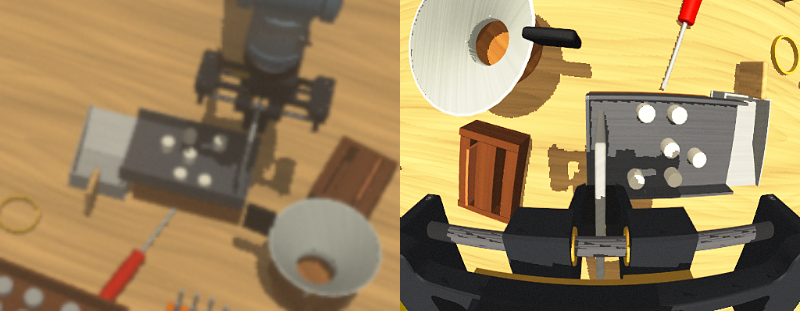

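Call:
move_arm:
  rows: [0.008,0.003,0.06,0,0,0,0,0,0.07,0,0,0,0,0,0.06,0,0,0,0,0,0.04,0,0,0,0,0,0,0,0,0,0,0,0,0,0,0,0,0,0,0,0,0]

```text
time_s: 12.8
eef_pos: [0.548, 0.2187, 0.108]
ee_rot: [3.137, 0.169, 0.0]
contact_force: [-0.6, 0.6, -2.7]
finger_gap: 0.0058
finger_force: 50.0
```

```bash
python3 - <<'E'
from h import *
o=bot.observe();print(o['finger_gap'],o['contact_force'],o['wrist_torque'])
t=np.radians(6.2)
p=np.array([556,138])-108*np.array([-np.sin(t),np.cos(t)]);print(p); plan([p[0],p[1],107],6.2)
E
```

```text
0.005753954595009851 [-0.5688  0.644  -2.7174] [ 0.09   -0.0214  0.0055]
[567.6639  30.6317]
pos [548.0306 218.7259 108.0465] turn share [ 0.0002 -0.0002 -0.0004] then shift share [-0.004   0.9456  0.0052]
```

Call:
move_arm:
  rows: [0,0.025,0.005,0,0,0,0,0.045,0,0,0,0,0,0.045,0,0,0,0,0,0.045,0,0,0,0,0,0.045,0,0,0,0,0,0.045,0,0,0,0,0,0.045,0,0,0,0,0,0.045,0,0,0,0,0,0.045,0,0,0,0,0,0.045,0,0,0,0]

```text
time_s: 13.63
eef_pos: [0.5574, 0.1323, 0.1072]
ee_rot: [-3.137, -0.169, -0.001]
contact_force: [0.3, 0.2, -0.9]
finger_gap: 0.0055
finger_force: 50.0
```

Call:
move_arm:
  rows: [0,0.04,0,0,0,0,0,0.04,0,0,0,0,0,0.04,0,0,0,0,0,0.04,0,0,0,0,0,0.035,0,0,0,0,0,0.035,0,0,0,0,0,0.035,0,0,0,0,0,0.03,0,0,0,0,0,0.03,0,0,0,0,0,0.03,0,0,0,0]

```text
time_s: 14.47
eef_pos: [0.5648, 0.0621, 0.1071]
ee_rot: [3.137, 0.169, 0.0]
contact_force: [0.3, 1.4, -2.1]
finger_gap: 0.0055
finger_force: 50.0
```

```bash
python3 - <<'E'
from h import *
o=bot.observe();print(o['finger_gap'],o['contact_force'],o['wrist_torque'])
plan([567.7,30.6,107],6.2)
s=grab('scene');w=grab('wrist')
cv2.imwrite('pics/c6.png',np.hstack([cv2.resize(s['img'][130:270,230:410],(400,311)),cv2.resize(w['img'],(400,311))])[:,:,::-1])
E
```

```text
0.005539965995091504 [ 0.3142  1.4277 -2.1196] [0.2143 0.0363 0.0239]
pos [564.8286  62.1096 107.0675] turn share [ 0.0001 -0.     -0.0002] then shift share [-0.0027  0.1582  0.0003]
```

View pics/c6.png

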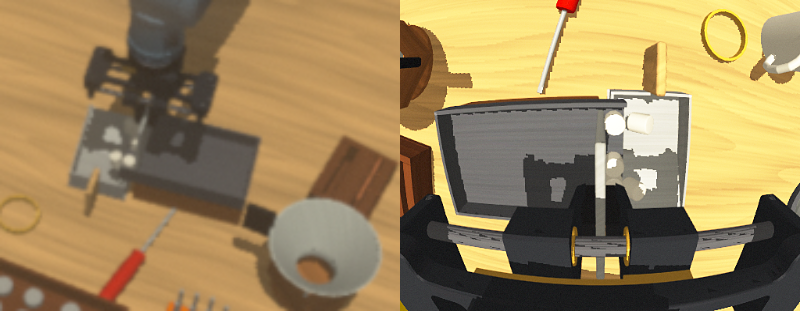

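Call:
move_arm:
  rows: [0,0.02,0,0,0,0,0,0.02,0,0,0,0,0,0.02,0,0,0,0,0,0.02,0,0,0,0,0,0.02,0,0,0,0,0,0.02,0,0,0,0,0,0.02,0,0,0,0,0,0.02,0,0,0,0,0,0.01,0,0,0,0,0,0.01,0,0,0,0]

```text
time_s: 15.4
eef_pos: [0.5687, 0.0265, 0.1071]
ee_rot: [3.137, 0.169, 0.0]
contact_force: [-0.2, 0.9, -1.8]
finger_gap: 0.0057
finger_force: 50.0
```

Call:
move_arm:
  rows: [0,0,0,0,0,0,0,0,0,0,0,0,0,-0.05,-0.02,0,0,0,0,-0.05,-0.05,0,0,0,0,-0.06,-0.09,0,0,0,0,-0.06,-0.1,0,0,0,0,0,-0.02,0,0,0,0,0,0,0,0,0]

```text
time_s: 16.07
eef_pos: [0.5653, 0.0717, 0.1657]
ee_rot: [3.136, 0.173, 0.008]
contact_force: [1.1, 0.1, -1.4]
finger_gap: 0.0055
finger_force: 50.0
```

```bash
python3 - <<'E'
from h import *
o=bot.observe();print(o['finger_gap'],o['contact_force'],o['wrist_torque'])
plan([473.2,362.6,158],-9.3)
s=grab('scene');w=grab('wrist')
cv2.imwrite('pics/c7.png',np.hstack([cv2.resize(s['img'][130:270,230:410],(400,311)),cv2.resize(w['img'],(400,311))])[:,:,::-1])
E
```

```text
0.005470778115871418 [ 1.1421  0.0795 -1.3888] [-0.0394 -0.0477  0.0395]
pos [565.3363  71.7141 165.6562] turn share [ 0.0005 -0.0047  0.2601] then shift share [-0.6897 -1.3609  0.0383]
```

View pics/c7.png

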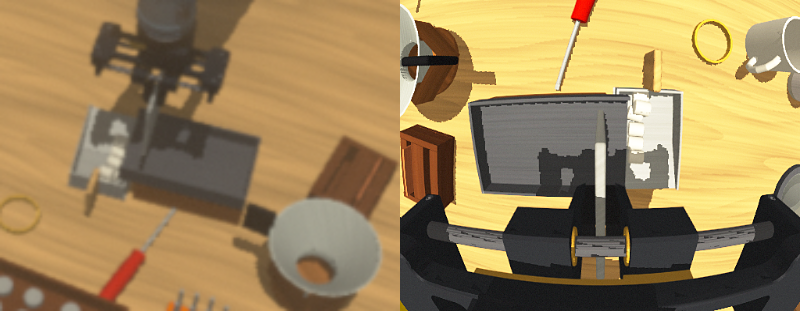

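Call:
move_arm:
  rows: [0,0,0,0,0,0.087,0,0,0,0,0,0.087,0,0,0,0,0,0.086,-0.063,-0.124,0,0,0,0,-0.063,-0.124,0,0,0,0,-0.063,-0.124,0,0,0,0,-0.063,-0.124,0,0,0,0,-0.063,-0.124,0,0,0,0,-0.063,-0.124,0,0,0,0,-0.063,-0.124,0,0,0,0]

```text
time_s: 17.0
eef_pos: [0.5041, 0.2566, 0.1614]
ee_rot: [3.13, -0.259, -0.003]
contact_force: [0.4, 0.7, -2.2]
finger_gap: 0.0054
finger_force: 50.0
```

Call:
move_arm:
  rows: [-0.063,-0.124,0,0,0,0,-0.063,-0.124,0,0,0,0,-0.063,-0.124,0,0,0,0,-0.06,-0.121,0.02,0,0,0,0,0,0,0,0,0,0,0,0,0,0,0,0,0,0,0,0,0,0,0,0,0,0,0]

```text
time_s: 17.67
eef_pos: [0.4726, 0.3604, 0.1584]
ee_rot: [3.13, -0.26, -0.001]
contact_force: [0.8, 0.2, -2.8]
finger_gap: 0.0061
finger_force: 50.0
```

```bash
python3 - <<'E'
from h import *
plan([473.0,362.1,130],-9.3);print(bot.observe()['finger_gap'])
f=grab('top');P=cloud(f);Q=P.reshape(-1,3)
h=Q[(Q[:,2]>.06)&(Q[:,2]<.08)&(abs(Q[:,0]-.66)<.06)&(abs(Q[:,1]-.015)<.04)&(Q[:,0]>.625)][:,:2]*1000; print(len(h),cv2.minAreaRect(h.astype(np.float32)))
im=f['img'];cv2.imwrite('pics/c8.png',cv2.resize(im[170:270,140:270],(780,600),interpolation=cv2.INTER_CUBIC)[:,:,::-1])
E
```

```text
pos [472.6339 360.4202 158.3798] turn share [ 0.0011  0.0005 -0.0033] then shift share [ 0.0004 -0.0086  0.1419]
0.0060884216830322515
62 ((649.9354248046875, 19.968582153320312), (30.68608856201172, 66.14830017089844), 62.95808410644531)
```

View pics/c8.png

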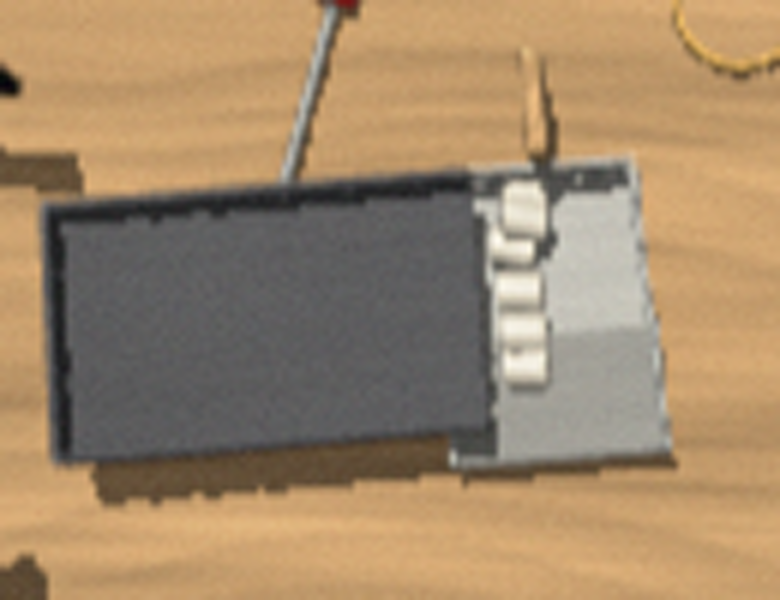

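Call:
move_arm:
  rows: [0,-0.005,0.05,0,0,-0.002,0,0,0.07,0,0,0,0,0,0.03,0,0,0,0,0,0,0,0,0,0,0,0,0,0,0,0,0,0,0,0,0,0,0,0,0,0,0]

```text
time_s: 18.3
eef_pos: [0.4731, 0.3629, 0.1298]
ee_rot: [-3.131, 0.255, -0.002]
contact_force: [0.1, -0.4, -2.6]
finger_gap: 0.0056
finger_force: 50.0
```

```bash
python3 - <<'E'
from h import *
plan([472.8,362.1,56],-9.3);o=bot.observe();print(o['finger_gap'],o['contact_force'])
E
```

```text
pos [473.0752 362.8678 129.8034] turn share [-0.0006 -0.0012 -0.0001] then shift share [-0.0007  0.004   0.369 ]
0.00556452801397528 [ 0.0653 -0.4103 -2.5688]
```

Call:
move_arm:
  rows: [0,0.002,0.05,0,0,0,0,0,0.05,0,0,0,0,0,0.04,0,0,0,0,0,0.04,0,0,0,0,0,0.03,0,0,0,0,0,0,0,0,0]

```text
time_s: 18.8
eef_pos: [0.4712, 0.3616, 0.0848]
ee_rot: [3.129, -0.255, -0.004]
contact_force: [-0.5, 0.2, -1.8]
finger_gap: 0.0059
finger_force: 50.0
```

Call:
move_arm:
  rows: [0,0,0.04,0,0,0,0,0,0.04,0,0,0,0,0,0.04,0,0,0,0,0,0.02,0,0,0,0,0,0.015,0,0,0,0,0,0,0,0,0,0,0,0,0,0,0]

```text
time_s: 19.38
eef_pos: [0.4726, 0.3623, 0.0561]
ee_rot: [3.131, -0.255, 0.001]
contact_force: [-0.1, -0.1, -1.2]
finger_gap: 0.0057
finger_force: 50.0
```

Inserted cleanly to 1 mm above the floor. Release and rise.

Call:
move_arm:
  rows: [0,0,0.004,0,0,0,0,0,0,0,0,0,0,0,0,0,0,0,0,0,0,0,0,0,0,0,-0.1,0,0,0,0,0,-0.15,0,0,0,0,0,-0.2,0,0,0,0,0,-0.2,0,0,0,0,0,0,0,0,0]
  jaw: -0.4

```text
time_s: 20.13
eef_pos: [0.4771, 0.3647, 0.195]
ee_rot: [-3.124, 0.254, -0.02]
contact_force: [0.7, 1.0, 1.8]
finger_gap: 0.0263
finger_force: 0.0
```

```bash
python3 - <<'E'
from h import *
plan([657,272.7,150],89)
f=grab('top');P=cloud(f);Q=P.reshape(-1,3)
m=(np.linalg.norm(Q[:,:2]-[.473,.361],axis=1)<.055)&(Q[:,2]>.1)&(Q[:,2]<.125);print(m.sum(),cv2.minAreaRect((Q[m][:,:2]*1000).astype(np.float32)))
m=(abs(Q[:,0]-.655)<.12)&(abs(Q[:,1]-.367)<.12)&(Q[:,2]>.117)&(Q[:,2]<.13); A=Q[m]
s=np.linalg.lstsq(np.c_[2*A[:,:2],np.ones(len(A))],(A[:,:2]**2).sum(1),rcond=None)[0]
print('funnel c',s[:2]*1000,np.sqrt(s[2]+s[:2]@s[:2])*1000)
# rim by outer edge of grey: contour in image
hsv=cv2.cvtColor(f['img'],cv2.COLOR_RGB2HSV); m=((hsv[...,1]<70)&(hsv[...,2]>90)).astype(np.uint8); m[:, :60]=0;m[:,130:]=0;m[:140]=0;m[222:]=0
c=max(cv2.findContours(m,0,1)[0],key=cv2.contourArea);(cx,cy),ax,an=cv2.fitEllipse(c);print(cx,cy,ax,ray(f,cx,cy,.123)*1000)
E
```

```text
pos [477.0795 364.7263 194.9674] turn share [ 0.0041 -0.0157 -1.6381] then shift share [-0.4444  0.9075  0.2248]
26 ((473.3255920410156, 361.92926025390625), (6.295542240142822, 98.23377990722656), 81.3544692993164)
funnel c [660.1104 368.8186] 77.08566143495145
96.0636978149414 180.2289581298828 (56.61790466308594, 58.919063568115234) [658.2036 372.6948 123.    ]
```

Call:
move_arm:
  rows: [0,0,0,0,0,-0.117,0,0,0,0,0,-0.117,0,0,0,0,0,-0.117,0,0,0,0,0,-0.117,0,0,0,0,0,-0.117,0,0,0,0,0,-0.117,0,0,0,0,0,-0.117,0,0,0,0,0,-0.117,0,0,0,0,0,-0.117,0,0,0,0,0,-0.117]

```text
time_s: 21.02
eef_pos: [0.4719, 0.362, 0.184]
ee_rot: [2.703, 1.6, -0.003]
contact_force: [-0.4, -0.2, -0.2]
finger_gap: 0.0266
finger_force: 0.0
```

Call:
move_arm:
  rows: [0,0,0,0,0,-0.117,0,0,0,0,0,-0.117,0,0,0,0,0,-0.117,0,0,0,0,0,-0.117,-0.074,0.15,0.015,0,0,0,-0.074,0.15,0.03,0,0,0,-0.074,0.15,0.03,0,0,0,-0.074,0.15,0.03,0,0,0,-0.074,0.15,0.03,0,0,0,-0.074,0.15,0.03,0,0,0]

```text
time_s: 21.85
eef_pos: [0.6515, 0.2692, 0.1505]
ee_rot: [-2.241, -2.201, 0.002]
contact_force: [-0.0, 0.0, 0.7]
finger_gap: 0.0264
finger_force: 0.0
```

Call:
move_arm:
  rows: [0,0,0,0,0,0,0,0,0,0,0,0,0,0,0,0,0,0,0,0,0,0,0,0]

```text
time_s: 22.18
eef_pos: [0.6497, 0.2712, 0.1521]
ee_rot: [-2.24, -2.202, 0.001]
contact_force: [0.7, 0.4, 1.0]
finger_gap: 0.0266
finger_force: 0.0
```

```bash
python3 - <<'E'
from h import *
plan([657,272.7,81.5],89)
E
```

```text
pos [649.6935 271.1935 152.1497] turn share [-0.0006 -0.      0.0007] then shift share [0.0082 0.0364 0.3532]
```

Call:
move_arm:
  rows: [0.008,0.036,0,0,0,0,0,0,0.08,0,0,0,0,0,0.1,0,0,0,0,0,0.1,0,0,0,0,0,0.07,0,0,0,0,0,0,0,0,0]

```text
time_s: 22.68
eef_pos: [0.6554, 0.272, 0.0786]
ee_rot: [-2.238, -2.201, 0.008]
contact_force: [-1.2, -0.1, -0.4]
finger_gap: 0.0262
finger_force: 0.0
```

Call:
move_arm:
  rows: [0,0,0,0,0,0,0,0,0,0,0,0,0,0,0,0,0,0,0,0,0,0,0,0,0,0,0,0,0,0,0,0,0,0,0,0]
  jaw: -1
  squeeze: 60

```text
time_s: 23.18
eef_pos: [0.6591, 0.2719, 0.0837]
ee_rot: [2.24, 2.2, 0.003]
contact_force: [0.5, 0.3, 3.1]
finger_gap: 0.0097
finger_force: 60.0
```

Call:
move_arm:
  rows: [0,0,-0.02,0,0,0,0,0,-0.05,0,0,0,0,0,-0.08,0,0,0,0,0,-0.12,0,0,0,0,0,-0.16,0,0,0,0,0,-0.16,0,0,0,0,0,-0.11,0,0,0,0,0,0,0,0,0,0,0,0,0,0,0]

```text
time_s: 23.93
eef_pos: [0.6589, 0.2719, 0.2246]
ee_rot: [2.24, 2.2, 0.005]
contact_force: [-0.9, 0.5, -1.3]
finger_gap: 0.0095
finger_force: 60.0
```

```bash
python3 - <<'E'
from h import *
o=bot.observe();print(o['finger_gap'],o['contact_force'],o['wrist_torque'],o['q'])
s=grab('scene');P=cloud(s);t=grab('top');T=cloud(t)
for P in(P,T):
    Q=P.reshape(-1,3);m=(abs(Q[:,0]-.66)<.1)&(abs(Q[:,1]-.37)<.1)&(Q[:,2]>.23)&(Q[:,2]<.28);A=Q[m]
    s_=np.linalg.lstsq(np.c_[A[:,:2],np.ones(len(A))],A[:,2],rcond=None)[0]
    print(len(A),np.percentile(A[:,2],[90,99])*1000,'rim slope', [np.percentile(A[(A[:,1]>.37+d-.012)&(A[:,1]<.37+d+.012)][:,2],97)*1000 for d in(-.07,.07)])
plan([657,272.7,225],89)
cv2.imwrite('pics/c9.png',np.hstack([cv2.resize(s['img'][100:300,280:460],(360,400)),cv2.resize(t['img'][90:290,40:240],(400,400))])[:,:,::-1])
E
```

```text
0.009501664250371928 [-0.8889  0.4529 -1.2863] [-0.1352 -0.0721  0.0649] [ 0.2256  0.469   1.1999 -0.0003  1.469   0.2434]
1131 [263.2048 267.9234] rim slope [np.float64(266.01732118530776), np.float64(266.2730563378056)]Traceback (most recent call last):
  File "<stdin>", line 7, in <module>
    return _quantile_unchecked(
        a, q, axis, out, overwrite_input, method, keepdims, weights)
    return _ureduce(a,
                    func=_quantile_ureduce_func,
    ...<5 lines>...
                    overwrite_input=overwrite_input,
                    method=method)
    r = func(a, **kwargs)
    result = _quantile(arr,
                       quantiles=q,
    ...<2 lines>...
                       out=out,
                       weights=wgt)
    slices_having_nans = np.isnan(arr[-1, ...])
                                  ~~~^^^^^^^^^
IndexError: index -1 is out of bounds for axis 0 with size 0
```

```bash
python3 - <<'E'
from h import *
t=grab('top');P=cloud(t)
plan([434.9,-439.1,225],53)
print(bot.observe()['ee_rot'],np.degrees(np.arctan2(*Ro.from_rotvec(bot.observe()['ee_rot']).as_matrix()[[1,0],0])))
g=cv2.cvtColor(t['img'],cv2.COLOR_RGB2GRAY)
Q=P.reshape(-1,3);m=((abs(P[...,0]-.495)<.06)&(abs(P[...,1]+.36)<.06)&(P[...,2]>.1)&(P[...,2]<.112)).astype(np.uint8)
c=np.vstack(cv2.findContours(m,0,1)[0]);h=cv2.convexHull(c);(cx,cy),ax,an=cv2.fitEllipse(h);print(cx,cy,ax,ray(t,cx,cy,.105)*1000)
cv2.imwrite('pics/c9.png',np.hstack([cv2.resize(t['img'][200:290,320:410],(400,400)),cv2.resize(t['img'][90:290,40:240],(400,400))])[:,:,::-1])
E
```

```text
pos [656.8051 271.4196 219.8258] turn share [-0.0031  0.0022  0.5996] then shift share [-3.505   1.2519 -0.0259]
[-2.2399 -2.2002  0.0054] 88.97653942164492
364.0501403808594 247.6375732421875 (30.86503028869629, 32.14393997192383) [ 494.9498 -360.498   105.    ]
```

View pics/c9.png

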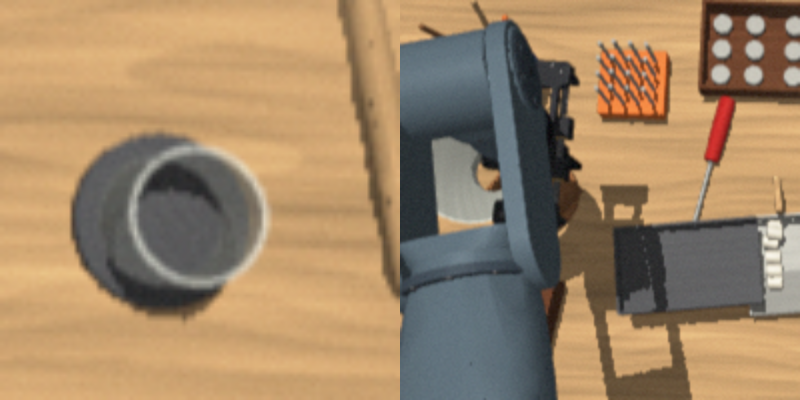

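Call:
move_arm:
  rows: [0,0,-0.03,0,0,0.05,0,0,-0.03,0,0,0.11,0,0,0,0,0,0.11,0,0,0,0,0,0.11,0,0,0,0,0,0.11,0,0,0,0,0,0.11,-0.06,0.02,0,0,0,0,-0.12,0.045,0,0,0,0,-0.17,0.06,0,0,0,0,-0.175,0.0625,0,0,0,0]

```text
time_s: 24.92
eef_pos: [0.623, 0.165, 0.2315]
ee_rot: [-2.809, -1.403, 0.006]
contact_force: [0.5, -0.3, -1.6]
finger_gap: 0.0097
finger_force: 60.0
```

Call:
move_arm:
  rows: [-0.175,0.0625,0,0,0,0,-0.175,0.0625,0,0,0,0,-0.175,0.0625,0,0,0,0,-0.175,0.0625,0,0,0,0,-0.175,0.0625,0,0,0,0,-0.175,0.0625,0,0,0,0,-0.175,0.0625,0,0,0,0,-0.175,0.0625,0,0,0,0,-0.175,0.0625,0,0,0,0,-0.175,0.0625,0,0,0,0]

```text
time_s: 25.75
eef_pos: [0.5121, -0.1903, 0.2325]
ee_rot: [-2.809, -1.4, 0.003]
contact_force: [1.2, 0.3, -0.8]
finger_gap: 0.0095
finger_force: 60.0
```

Call:
move_arm:
  rows: [-0.175,0.0625,0,0,0,0,-0.175,0.0625,0,0,0,0,-0.175,0.0625,0,0,0,0,-0.175,0.0625,0,0,0,0,-0.175,0.0625,0,0,0,0,-0.16,0.06,0,0,0,0,-0.12,0.045,0,0,0,0,-0.06,0.02,0,0,0,0,0,0,0,0,0,0,0,0,0,0,0,0]

```text
time_s: 26.58
eef_pos: [0.4371, -0.4351, 0.2329]
ee_rot: [-2.81, -1.399, -0.0]
contact_force: [-0.6, 0.5, -1.2]
finger_gap: 0.0095
finger_force: 60.0
```

```bash
python3 - <<'E'
from h import *
plan([435.4,-439.6,195],53);o=bot.observe();print(o['finger_gap'],o['wrist_torque'])
E
```

```text
pos [ 437.0968 -435.0518  232.941 ] turn share [-0.0022 -0.0014 -0.0011] then shift share [-0.0233  0.0069  0.1897]
0.00950402837045404 [ 0.0021 -0.0004  0.0563]
```

Call:
move_arm:
  rows: [-0.023,0.007,0,0,0,0,0,0,0.07,0,0,0,0,0,0.1,0,0,0,0,0,0.1,0,0,0,0,0,0.07,0,0,0,0,0,0,0,0,0,0,0,0,0,0,0,0,0,0,0,0,0]

```text
time_s: 27.25
eef_pos: [0.4367, -0.4403, 0.1677]
ee_rot: [2.809, 1.402, 0.001]
contact_force: [-0.2, -0.1, -0.2]
finger_gap: 0.0095
finger_force: 60.0
```

```bash
python3 - <<'E'
from h import *
plan([435.4,-439.6,130],53)
t=grab('top');P=cloud(t);s=grab('scene');S=cloud(s)
for P,im,f in((P,t['img'],t),(S,s['img'],s)):
    m=((abs(P[...,0]-.495)<.1)&(abs(P[...,1]+.36)<.1)&(P[...,2]>.185)&(P[...,2]<.21)).astype(np.uint8)
    Q=P[m>0]; s_=np.linalg.lstsq(np.c_[2*Q[:,:2],np.ones(len(Q))],(Q[:,:2]**2).sum(1),rcond=None)[0]
    print(len(Q),s_[:2]*1000,np.sqrt(s_[2]+s_[:2]@s_[:2])*1000)
    h=cv2.convexHull(np.vstack(cv2.findContours(m,0,1)[0]));(cx,cy),ax,an=cv2.fitEllipse(h);print(ax,ray(f,cx,cy,.197)*1000)
w=grab('wrist')
cv2.imwrite('pics/c10.png',np.hstack([cv2.resize(s['img'][80:220,120:260],(400,400)),cv2.resize(t['img'][180:310,300:430],(400,400))])[:,:,::-1])
E
```

```text
pos [ 436.6833 -440.3026  167.7045] turn share [0.0017 0.0004 0.0009] then shift share [-0.0011 -0.0072  0.1885]
1427 [ 498.0996 -359.6659] 70.71591583638408
(61.644893646240234, 67.96696472167969) [ 496.9372 -364.2551  197.    ]
519 [ 492.2603 -358.9163] 70.56294845976011
(34.802093505859375, 45.546287536621094) [ 483.4471 -368.097   197.    ]
```

View pics/c10.png

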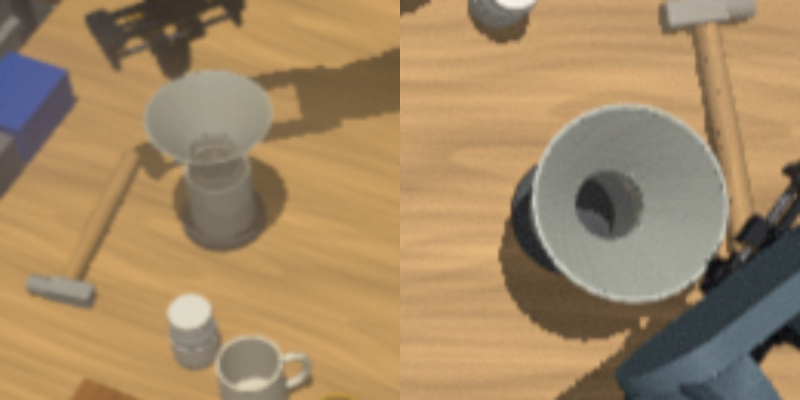

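Call:
move_arm:
  rows: [-0.006,-0.008,0.03,0,0,0,0,0,0.04,0,0,0,0,0,0.04,0,0,0,0,0,0.03,0,0,0,0,0,0.025,0,0,0,0,0,0.015,0,0,0,0,0,0,0,0,0]

```text
time_s: 27.98
eef_pos: [0.4335, -0.4403, 0.1295]
ee_rot: [-2.811, -1.401, 0.0]
contact_force: [0.6, 0.7, -1.1]
finger_gap: 0.0094
finger_force: 60.0
```

Call:
move_arm:
  rows: [0,0,0.01,0,0,0,0,0,0.005,0,0,0,0,0,0,0,0,0]

```text
time_s: 28.23
eef_pos: [0.4339, -0.4413, 0.1286]
ee_rot: [2.81, 1.4, -0.0]
contact_force: [-2.6, 0.7, 5.5]
finger_gap: 0.0094
finger_force: 60.0
```

Call:
move_arm:
  rows: [0,0,0,0,0,0,0,0,0,0,0,0,0,0,0,0,0,0,0,0,-0.1,0,0,0,0,0,-0.15,0,0,0,0,0,-0.15,0,0,0,0,0,-0.15,0,0,0,0,0,0,0,0,0,0,0,0,0,0,0]
  jaw: -0.4

```text
time_s: 28.98
eef_pos: [0.4346, -0.4416, 0.2398]
ee_rot: [2.807, 1.399, 0.001]
contact_force: [0.5, -0.2, -0.4]
finger_gap: 0.0268
finger_force: 0.0
```

```bash
python3 - <<'E'
from h import *
t=grab('top');P=cloud(t);s=grab('scene');S=cloud(s)
for P in(P,S):
    m=((abs(P[...,0]-.495)<.1)&(abs(P[...,1]+.36)<.1)&(P[...,2]>.158)&(P[...,2]<.175))
    Q=P[m]; s_=np.linalg.lstsq(np.c_[2*Q[:,:2],np.ones(len(Q))],(Q[:,:2]**2).sum(1),rcond=None)[0]
    print(len(Q),s_[:2]*1000,np.sqrt(s_[2]+s_[:2]@s_[:2])*1000,np.percentile(Q[:,2],[95])*1000)
    Q=P.reshape(-1,3);h=Q[(Q[:,2]>.062)&(Q[:,2]<.08)&(Q[:,0]>.63)&(Q[:,0]<.75)&(abs(Q[:,1]-.0)<.07)][:,:2]*1000; print(len(h),cv2.minAreaRect(h.astype(np.float32)))
plan([640,0,150],8)
cv2.imwrite('pics/c11.png',np.hstack([cv2.resize(s['img'][130:230,210:310],(400,400),interpolation=cv2.INTER_CUBIC),cv2.resize(t['img'][180:280,190:290],(400,400),interpolation=cv2.INTER_CUBIC)])[:,:,::-1])
E
```

```text
802 [ 493.9772 -361.0679] 74.96322090756374 [170.0927]
62 ((660.1993408203125, 14.803686141967773), (48.43436050415039, 8.758169174194336), 1.9162524938583374)
311 [ 489.4218 -358.9378] 74.17769717042425 [172.2795]
42 ((658.734619140625, 17.749053955078125), (48.47648620605469, 11.367502212524414), 5.902551651000977)
pos [ 433.4723 -439.9815  236.2304] turn share [-0.0013 -0.0001  0.7497] then shift share [ 1.3288 -2.0348  0.4312]
```

View pics/c11.png

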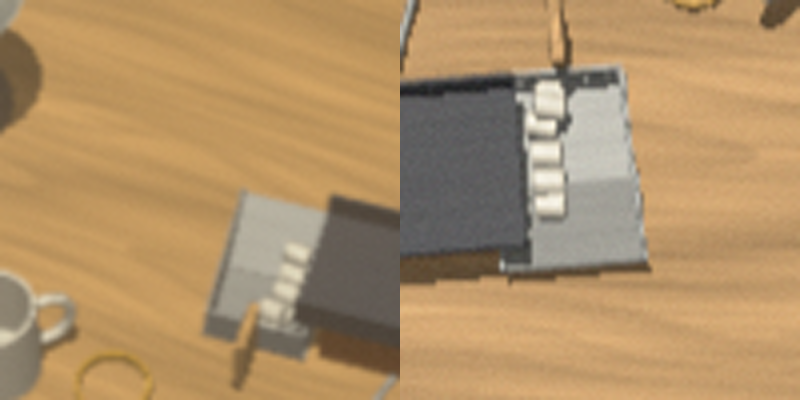

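Call:
move_arm:
  rows: [0,0,-0.1,0.11,0,0,0,0,-0.1,0.11,0,0,0,0,-0.1,0.11,0,0,0,0,0,0.11,0,0,0,0,0,0,0,0,0,0,0,0,0,0,0,0,0,0,0,0]

```text
time_s: 29.67
eef_pos: [0.4389, -0.4442, 0.2947]
ee_rot: [-2.428, -1.211, 0.284]
contact_force: [-0.2, -0.0, 0.0]
finger_gap: 0.0267
finger_force: 0.0
```

```bash
cat > log.py <<'E'
from h import *
o=bot.observe();L=list(o['q'])+list(o['eef_pos'])+list(o['ee_rot']);open('log.txt','a').write(' '.join(map(str,L))+'\n');print(np.array(L))
E
python3 log.py
```

```text
[-0.9154  0.6093  0.9313 -0.1329  2.0452 -0.3037  0.4389 -0.4442  0.2947
 -2.4284 -1.2108  0.2836]
```

Call:
move_arm:
  rows: [0,0,0,-0.11,0,0,0,0,0,-0.11,0,0,0,0,0,-0.11,0,0,0,0,0,-0.11,0.11,0,0,0,0,0,0.11,0,0,0,0,0,0.11,0,0,0,0,0,0.11,0,0,0,0,0,0,0,0,0,0,0,0,0]

```text
time_s: 30.42
eef_pos: [0.4375, -0.4453, 0.2975]
ee_rot: [-2.584, -1.266, -0.549]
contact_force: [0.6, 0.2, -0.1]
finger_gap: 0.0264
finger_force: 0.0
```

```bash
python3 log.py
```

```text
[-1.1851  0.345   1.2848  0.3621  1.7492 -0.5035  0.4375 -0.4453  0.2975
 -2.5844 -1.2664 -0.5488]
```

Call:
move_arm:
  rows: [0,0,0,0,-0.11,0,0,0,0,0,-0.11,0,0,0,0,0,-0.11,0,0,0,0,0,-0.11,0,0,0,0,0,0,0,0,0,0,0,0,0]

```text
time_s: 30.92
eef_pos: [0.4414, -0.4421, 0.2991]
ee_rot: [-2.803, -1.4, 0.055]
contact_force: [0.7, 0.6, -0.6]
finger_gap: 0.0263
finger_force: 0.0
```

```bash
python3 log.py; python3 -c "
from h import *
plan([662,15,150],6)"
```

```text
[-0.957   0.2473  1.3425 -0.0337  1.5646 -0.3123  0.4414 -0.4421  0.2991
 -2.8032 -1.4003  0.0552]
pos [ 441.4079 -442.1208  299.0667] turn share [-0.0093  0.0342  0.7847] then shift share [ 1.3358 -2.1578  0.7453]
```

```bash
cat > fk.py <<'E'
from h import *
from scipy.optimize import least_squares
D=[np.array([float(v) for v in l.split()]) for l in open('log.txt')]
D.append(np.array([-1.4813,.1815,1.6079,0,1.3538,-.2064,.1676,-.5495,.2052,-3.1057,-.4629,-.0001]))
D.append(np.array([.2256,.469,1.1999,-.0003,1.469,.2434,.6579,.2717,.2222,2.24,2.2,.003]))
E=lambda ax,a:Ro.from_euler(ax,a)
def fk(q,p,s4,s6):
    a,d,h,L1,e,L2,L3=p
    R=E('z',q[0]);x=R.apply([a,d,h]);R=R*E('y',q[1]);x=x+R.apply([0,0,L1]);R=R*E('y',q[2]);x=x+R.apply([e,0,L2])
    R=R*E('z',s4*q[3])*E('y',q[4]);x=x+R.apply([0,0,L3]);R=R*E('z',s6*q[5])*E('z',C);return x,R
C=np.pi/2
def res(p,s4,s6,rot=False):
    r=[]
    for v in D:
        x,R=fk(v[:6],p,s4,s6); r+=list(x-v[6:9])
        if rot: r+=list((R.inv()*Ro.from_rotvec(v[9:])).as_rotvec())
    return r
def fit():
    best=None
    for s4 in(1,-1):
        for s6 in(1,-1):
            for c in(np.pi/2,-np.pi/2):
                global C;C=c
                f=least_squares(res,[0,.118,.17,.48,0,.53,.3],args=(s4,s6,True))
                if best is None or f.cost<best[0]: best=(f.cost,f.x,s4,s6,c)
    C=best[4];return best
if __name__=='__main__':
    b=fit();print(b);print(np.array(res(b[1],b[2],b[3],True)).reshape(-1,6))
E
python3 fk.py
```

```text
(np.float64(3.3436894795985735e-06), array([-0.0014,  0.1178,  0.3146,  0.4376,  0.0867,  0.516 ,  0.344 ]), 1, 1, 1.5707963267948966)
[[-0.0001  0.0001 -0.0003 -0.      0.     -0.    ]
 [-0.0001  0.0001 -0.0005 -0.     -0.     -0.    ]
 [-0.      0.0001 -0.0004 -0.      0.     -0.    ]
 [-0.      0.0003 -0.0007 -0.     -0.     -0.    ]
 [ 0.0007  0.0002  0.0019  0.001  -0.0006  0.0002]]
```

```bash
cat > pour.py <<'E'
from fk import *
import fk
_,p,s4,s6,c=fit();fk.C=c
lo=np.array([-2.99,-.89,.3,-1.14,0,-3.12]);hi=np.array([2.99,2.07,2.58,4.28,2.63,3.12])
def down(th): 
    t=np.radians(th);return Ro.from_matrix(np.array([[np.cos(t),np.sin(t),0],[np.sin(t),-np.cos(t),0],[0,0,-1.]]))
def ik(x,R,q0):
    f=least_squares(lambda q:np.r_[(fk.fk(q,p,s4,s6)[0]-x)*3,(fk.fk(q,p,s4,s6)[1].inv()*R).as_rotvec()],np.clip(q0,lo+1e-3,hi-1e-3),bounds=(lo,hi));return f.x,f.cost
J=np.array([.495,-.3605]);r=np.array([.168,0,.0155])
if __name__=='__main__':
  for th in(-47,-20,0,20,43):
    t=np.radians(th);out=np.array([np.cos(t),np.sin(t)]);lip=np.r_[J+.02*out,.2]
    q=np.array([-.8,.6,1.,0,1.5,np.radians(-46+90-th)])
    for al in(0,30,60,80,95):
        R=down(th)*Ro.from_euler('y',np.radians(al)); q,cst=ik(lip+R.apply(r),R,q); print(th,al,'%.1e'%cst,q, (lip+R.apply(r)))
E
python3 pour.py
```

```text
-47 0 5.4e-18 [-0.8224  0.6985  0.9396  0.      1.5035  1.5687] [ 0.6232 -0.498   0.1845]
-47 30 7.6e-28 [-0.823   0.2511  1.4842  0.0018  0.8828  1.5673] [ 0.6132 -0.4872  0.2706]
-47 60 2.0e-23 [-0.8242 -0.0986  1.9802  0.016   0.2128  1.5532] [ 0.5751 -0.4464  0.3377]
-47 80 1.2e-02 [-0.8238 -0.3071  2.19   -1.0043  0.      2.5742] [ 0.5389 -0.4076  0.3628]
-47 95 6.1e-02 [-0.8302 -0.5582  2.3417 -1.14    0.      2.7102] [ 0.5092 -0.3757  0.3687]
-20 0 6.3e-17 [-0.7127  0.6909  0.9514  0.      1.4993  1.2071] [ 0.6717 -0.4248  0.1845]
-20 30 1.5e-31 [-0.8221  0.251   1.4842  0.2836  0.951   0.9859] [ 0.6578 -0.4198  0.2706]
-20 60 3.2e-27 [-1.0127 -0.0854  1.9682  1.1075  0.6389  0.184 ] [ 0.6053 -0.4007  0.3377]
-20 80 1.9e-17 [-1.1802 -0.1673  2.2385  1.7953  0.8423 -0.5184] [ 0.5556 -0.3825  0.3628]
-20 95 3.2e-29 [-1.2976 -0.0624  2.3753  2.0845  1.1928 -0.8706] [ 0.5145 -0.3676  0.3687]
0 0 6.1e-23 [-0.6388  0.6362  1.0353  0.      1.4702  0.932 ] [ 0.683  -0.3605  0.1845]
0 30 2.4e-20 [-0.8215  0.2506  1.4847  0.4299  1.0726  0.6055] [ 0.6682 -0.3605  0.2706]
0 60 8.7e-30 [-
[... 449 characters left out ...]
137   0.1278  1.7507  1.0862  1.3477 -0.2296] [ 0.6053 -0.3203  0.3377]
20 80 4.7e-31 [-1.3216  0.2001  1.8647  1.37    1.5749 -0.5031] [ 0.5556 -0.3385  0.3628]
20 95 3.3e-19 [-1.4163  0.3391  1.9022  1.5183  1.7773 -0.6674] [ 0.5145 -0.3534  0.3687]
43 0 5.5e-28 [-0.5277  0.414   1.3552  0.      1.3723  0.2926] [ 0.6325 -0.2323  0.1845]
43 30 1.2e-23 [-0.821   0.2489  1.4868  0.5295  1.4285 -0.0836] [ 0.6217 -0.2423  0.2706]
43 60 4.8e-28 [-1.123   0.2829  1.5662  0.9823  1.6819 -0.3936] [ 0.5809 -0.2804  0.3377]
43 80 7.4e-18 [-1.2682  0.4181  1.5784  1.2107  1.8931 -0.5247] [ 0.5421 -0.3166  0.3628]
43 95 6.9e-21 [-1.3365  0.5625  1.5645  1.3598  2.0528 -0.5852] [ 0.5102 -0.3463  0.3687]
```

Call:
move_arm:
  rows: [0,0,0,-0.009,0.034,0,0,0,0,0,0,0.112,0,0,0,0,0,0.112,0,0,0,0,0,0.112,0,0,0,0,0,0.112,0,0,0,0,0,0.112,0,0,0,0,0,0.112,0,0,0,0,0,0.112,0.05,-0.08,0,0,0,0,0.1,-0.16,0,0,0,0]

```text
time_s: 31.75
eef_pos: [0.4623, -0.3969, 0.2971]
ee_rot: [-3.121, -0.146, 0.011]
contact_force: [-0.1, 0.9, -0.5]
finger_gap: 0.0261
finger_force: 0.0
```

Call:
move_arm:
  rows: [0.1,-0.16,0,0,0,0,0.1,-0.16,0,0,0,0,0.1,-0.16,0,0,0,0,0.1,-0.16,0,0,0,0,0.1,-0.16,0.06,0,0,0,0.1,-0.16,0.08,0,0,0,0.1,-0.16,0.08,0,0,0,0.1,-0.16,0.08,0,0,0,0.1,-0.16,0.08,0,0,0,0.1,-0.16,0.08,0,0,0]

```text
time_s: 32.58
eef_pos: [0.6311, -0.053, 0.2097]
ee_rot: [-3.119, -0.154, 0.01]
contact_force: [0.1, -0.8, 0.9]
finger_gap: 0.0265
finger_force: 0.0
```

Call:
move_arm:
  rows: [0.1,-0.16,0.08,0,0,0,0.08,-0.14,0.08,0,0,0,0,0,0,0,0,0,0,0,0,0,0,0,0,0,0,0,0,0,0,0,0,0,0,0]

```text
time_s: 33.08
eef_pos: [0.6605, 0.008, 0.1799]
ee_rot: [-3.121, -0.153, 0.009]
contact_force: [-0.3, -0.8, 0.4]
finger_gap: 0.0267
finger_force: 0.0
```

```bash
python3 - <<'E'
from h import *
plan([662,15,100],6)
# pan handle through the wrist camera
g=grab('wrist');v,u=np.mgrid[:384,:512];dx,dy=u-g['cx'],v-g['cy'];r=np.hypot(dx,dy)+1e-9;k=np.tan(np.minimum(r/g['fx'],1.4))/r
c=np.stack([dx*k,dy*k,np.ones_like(k)],-1)*g['depth'][...,None];W=(c-g['t'])@g['R']
m=(W[...,2]>.06)&(W[...,2]<.08)&(W[...,0]>.63)&(W[...,0]<.76)&(abs(W[...,1])<.08)
Q=W[m][:,:2]*1000;print(len(Q),Q.mean(0),cv2.minAreaRect(Q.astype(np.float32)))
E
```

```text
pos [660.5454   7.9711 179.8933] turn share [-0.0168  0.0048 -0.0066] then shift share [ 0.0109 -0.0342  0.3995]
493 [660.097   14.9047] ((658.82861328125, 14.857342720031738), (49.35608673095703, 10.014551162719727), 6.037410736083984)
```

Call:
move_arm:
  rows: [0.008,-0.034,0,-0.0165,0.005,-0.0065,0,0,0.1,0,0,0,0,0,0.15,0,0,0,0,0,0.15,0,0,0,0,0,0.1,0,0,0,0,0,0,0,0,0,0,0,0,0,0,0,0,0,0,0,0,0]

```text
time_s: 33.8
eef_pos: [0.6623, 0.0164, 0.0808]
ee_rot: [3.137, 0.167, 0.002]
contact_force: [0.5, -0.8, 1.3]
finger_gap: 0.0261
finger_force: 0.0
```

```bash
python3 - <<'E'
from h import *
plan([661,15,15.5],6)
E
```

```text
pos [662.2631  16.4343  80.8296] turn share [ 0.0001 -0.0013  0.0015] then shift share [-0.007   0.0065  0.3266]
```

Call:
move_arm:
  rows: [-0.005,0.005,0.07,0,0,0,0,0,0.08,0,0,0,0,0,0.08,0,0,0,0,0,0.06,0,0,0,0,0,0.035,0,0,0,0,0,0,0,0,0]

```text
time_s: 34.3
eef_pos: [0.659, 0.0158, 0.0122]
ee_rot: [-3.136, -0.167, 0.006]
contact_force: [-0.3, -0.4, 0.3]
finger_gap: 0.0262
finger_force: 0.0
```

Call:
move_arm:
  rows: [0,0,0,0,0,0,0,0,0,0,0,0,0,0,0,0,0,0,0,0,0,0,0,0,0,0,0,0,0,0,0,0,0,0,0,0]
  jaw: -1

```text
time_s: 34.8
eef_pos: [0.6611, 0.0155, 0.015]
ee_rot: [-3.137, -0.167, -0.001]
contact_force: [1.0, -0.7, 4.8]
finger_gap: 0.0094
finger_force: 60.0
```

Call:
move_arm:
  rows: [0,0,-0.015,0,0,0,0,0,-0.015,0,0,0,0,0,0,0,0,0,0,0,0,0,0,0]

```text
time_s: 35.13
eef_pos: [0.6597, 0.0158, 0.0195]
ee_rot: [-3.136, -0.167, 0.003]
contact_force: [0.2, -0.4, -2.0]
finger_gap: 0.0095
finger_force: 60.0
```

```bash
python3 - <<'E'
from h import *
plan([661,15,15.5],6); o=bot.observe();print(o['contact_force'],o['wrist_torque'],o['finger_gap'])
E
```

```text
pos [659.6996  15.833   19.5449] turn share [-0.0009  0.0019  0.0018] then shift share [0.006  0.0048 0.0202]
[ 0.1669 -0.3512 -2.0486] [-0.0215 -0.0917 -0.0022] 0.009476832599752703
```

Call:
move_arm:
  rows: [0,0.02,0,0,0,0,0,0.04,0,0,0,0,0,0.05,0,0,0,0,0,0.05,0,0,0,0,0,0.05,0,0,0,0,0,0.04,-0.02,0,0,0,0,0.02,-0.06,0,0,0,0,0,-0.1,0,0,0,0,0,-0.1,0,0,0,0,0,-0.08,0,0,0]

```text
time_s: 35.97
eef_pos: [0.6667, -0.0387, 0.0945]
ee_rot: [-3.137, -0.166, -0.001]
contact_force: [0.3, -0.4, -2.0]
finger_gap: 0.0096
finger_force: 60.0
```

```bash
python3 - <<'E'
from h import *
o=bot.observe();print(o['eef_pos'],o['contact_force'],o['finger_gap'])
for n in('top','scene'):
    f=grab(n);P=cloud(f);hsv=cv2.cvtColor(f['img'],cv2.COLOR_RGB2HSV)
    w=(hsv[...,1]<45)&(hsv[...,2]>195)
    for zl,zh,nm in((.0,.04,'bench'),(.04,.2,'high')):
        m=(w&(P[...,2]>zl)&(P[...,2]<zh)&(P[...,0]>.4)&(P[...,0]<.72)&(P[...,1]>-.13)&(P[...,1]<.3)).astype(np.uint8)
        k,l,st,ce=cv2.connectedComponentsWithStats(m)
        for i in range(1,k):
            if st[i,4]>6: print(n,nm,st[i],np.median(P[l==i],0)*1000)
f=grab('wrist')
s=grab('scene');t=grab('top')
cv2.imwrite('pics/c12.png',np.hstack([cv2.resize(s['img'][110:230,200:320],(260,260)),cv2.resize(t['img'][160:290,150:310],(260,260)),cv2.resize(f['img'],(270,260))])[:,:,::-1])
E
```

```text
[ 0.6667 -0.0387  0.0945] [ 0.2941 -0.3782 -1.966 ] 0.009587305971384647
```

```bash
python3 - <<'E'
from h import *
for n in('top','scene'):
    f=grab(n);P=cloud(f);hsv=cv2.cvtColor(f['img'],cv2.COLOR_RGB2HSV)
    w=(hsv[...,1]<60)&(hsv[...,2]>165)
    for zl,zh,nm in((-.01,.05,'bench'),(.05,.2,'high')):
        m=(w&(P[...,2]>zl)&(P[...,2]<zh)&(P[...,0]>.35)&(P[...,0]<.72)&(P[...,1]>-.2)&(P[...,1]<.3)).astype(np.uint8)
        k,l,st,ce=cv2.connectedComponentsWithStats(m,connectivity=4)
        for i in range(1,k):
            if st[i,4]>6: print(n,nm,st[i],np.median(P[l==i],0)*1000)
f=grab('wrist')
s=grab('scene');t=grab('top')
cv2.imwrite('pics/c12.png',np.hstack([cv2.resize(s['img'][110:230,200:320],(260,260)),cv2.resize(t['img'][160:290,150:310],(260,260)),cv2.resize(f['img'],(270,260))])[:,:,::-1])
E
```

```text
top bench [188 172   7  25  33] [674.1433 129.0262  15.437 ]
top high [290 166  16   6  32] [ 708.69   -177.4737   94.0126]
top high [285 168   7   7  22] [ 706.8678 -151.6322   81.839 ]
top high [255 227   9  16  92] [522.3483 -74.3195  99.2076]
scene bench [220 210   7   5  16] [ 699.8224 -148.4968   26.6096]
scene bench [209 212   7   4  16] [ 704.5579 -193.075     5.5996]
scene high [272 166  12  13 105] [508.2562 -25.3034 102.1212]
scene high [217 204  10   5  22] [ 706.543  -152.6111   81.3603]
```

View pics/c12.png

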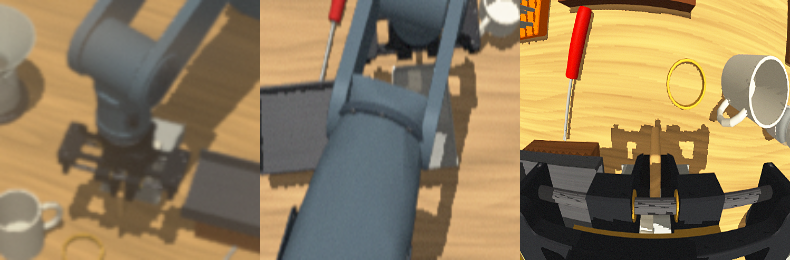

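Call:
move_arm:
  rows: [0,0,-0.06,0,0,0,0,0,-0.11,0,0,-0.03,0,0,-0.12,0,0,-0.06,0,0,-0.12,0,0,-0.06,0,0,-0.11,0,0,-0.06,0,0,-0.07,0,0,-0.023,0,0,-0.035,0,0,0,0,0,0,0,0,0]

```text
time_s: 37.13
eef_pos: [0.667, -0.0383, 0.219]
ee_rot: [3.093, 0.545, 0.003]
contact_force: [0.2, -1.4, -2.2]
finger_gap: 0.0094
finger_force: 60.0
```

```bash
python3 - <<'E'
from h import *
plan([671.7,-296.2,219.5],20); o=bot.observe();print(o['q'])
E
```

```text
pos [667.0338 -38.2797 218.9652] turn share [ 0.0007 -0.0015 -0.    ] then shift share [-0.4191  1.2198 -0.0027]
[-0.2347  0.3739  1.3403  0.0003  1.4256  0.987 ]
```

Call:
move_arm:
  rows: [-0.015,0.04,0,0,0,0,-0.03,0.085,0,0,0,0,-0.042,0.122,0,0,0,0,-0.042,0.122,0,0,0,0,-0.042,0.122,0,0,0,0,-0.042,0.122,0,0,0,0,-0.042,0.122,0,0,0,0,-0.042,0.122,0,0,0,0,-0.042,0.122,0,0,0,0,-0.04,0.12,0,0,0,0]

```text
time_s: 37.97
eef_pos: [0.6689, -0.2721, 0.2137]
ee_rot: [-3.09, -0.545, 0.007]
contact_force: [0.4, 0.6, -1.8]
finger_gap: 0.0093
finger_force: 60.0
```

Call:
move_arm:
  rows: [-0.025,0.08,0,0,0,0,-0.015,0.041,0,0,0,0,0,0,0,0,0,0,0,0,0,0,0,0,0,0,0,0,0,0]

```text
time_s: 38.38
eef_pos: [0.6713, -0.2945, 0.2162]
ee_rot: [-3.091, -0.549, 0.003]
contact_force: [0.3, 0.6, -2.9]
finger_gap: 0.0093
finger_force: 60.0
```

```bash
python3 - <<'E'
from h import *
plan([671.7,-296.2,219.5],20); o=bot.observe();print(o['contact_force'],o['finger_gap'])
R=Ro.from_rotvec(o['ee_rot']); O=o['eef_pos']-R.apply([-.089,0,0])*1 # pan origin approx below
for n in('top','scene'):
    f=grab(n);P=cloud(f)
    q=R.inv().apply(P.reshape(-1,3)-o['eef_pos'])*1000; px=-89-q[:,0];py=q[:,1];pz=15.5-q[:,2]
    m=(px>-60)&(px<80)&(abs(py)<50)&(pz>-5)&(pz<60); print(n,m.sum())
    fl=m&(px<10)&(abs(py)<38); print('floor z',np.percentile(pz[fl],[10,50,90]) if fl.sum() else None)
    lipm=m&(px>72); print('lip',np.percentile(pz[lipm],[10,50,90]) if lipm.sum() else None, px[m].max())
    hsv=cv2.cvtColor(f['img'],cv2.COLOR_RGB2HSV).reshape(-1,3)
    w=m&(abs(py)<41)&(pz>np.where(px>15,3+(px-15)*.466,3)+9)&(px<75);print('raised px',w.sum(),'top z',np.percentile(pz[w],[50,95]) if w.sum() else None)
    k,l,st,ce=cv2.connectedComponentsWithStats(w.reshape(384,512).astype(np.uint8))
    for i in range(1,k):
        if st[i,4]>8: ii=(l==i).ravel();print(st[i,4],'px',px[ii].min(),px[ii].max(),'py',py[ii].min(),py[ii].max(),'z',np.median(pz[ii]))
E
```

```text
pos [ 671.2508 -294.4836  216.1641] turn share [-0.0022  0.0014  0.0024] then shift share [-0.0008  0.0088 -0.0167]
[ 0.2535  0.6119 -2.8642] 0.009297694877878212
top 517
floor z [ 0.8321  3.4132 17.9835]
lip [28.9355 31.1746 34.4994] 79.37466628690723
raised px 23 top z [23.439  40.0519]
23 px -59.97150967729762 -39.09814389942429 py -7.906836473640152 2.8682164238920085 z 23.43896043558729
scene 239
floor z [ 2.2477 14.0758 34.8517]
lip [23.9971 31.1885 36.8197] 79.5322725921335
raised px 70 top z [24.2613 40.6252]
42 px -59.95895024114115 -19.9938258418686 py -39.78007964833417 -15.44805066728231 z 25.652670709041587
15 px -59.67017542516277 -37.56608773622051 py 30.029893025934353 40.027231476459704 z 29.102161698078543
```

Call:
move_arm:
  rows: [0.0035,0,-0.088,0,0.1,0,0.0035,0,-0.088,0,0.1,0,0,0,0,0,0,0,-0.011,0,0.052,0,0,0,-0.011,0,0.052,0,0,0,-0.011,0,0.052,0,0,0,0,0,0,0,0,0,0,0,0,0,0,0]

```text
time_s: 39.15
eef_pos: [0.6702, -0.2946, 0.2165]
ee_rot: [-3.037, -0.539, -0.311]
contact_force: [0.1, -0.3, -1.6]
finger_gap: 0.0095
finger_force: 60.0
```

```bash
cat > lip.py <<'E'
from h import *
o=bot.observe();R=Ro.from_rotvec(o['ee_rot']);z=R.apply([0,0,1]);x=R.apply([1,0,0]);print('tilt',np.degrees(np.arctan2(x[2],np.hypot(x[0],x[1]))),'lip',(o['eef_pos']+R.apply([-.167,0,-.0155]))*1000,o['q'],o['contact_force'],o['finger_gap'],'roll y z',R.apply([0,1,0])[2])
E
python3 lip.py
```

```text
tilt 11.739099818289239 lip [ 513.7346 -351.9875  197.6646] [-0.66    0.4188  1.2997  0.1818  1.3218  0.5236] [ 0.0517 -0.338  -1.5966] 0.009477245221531119 roll y z -0.005341086130486186
```

Lip is where wanted. Continue to tilt.

Call:
move_arm:
  rows: [0.0036,0,-0.0735,0,0.0833,0,0.0036,0,-0.0735,0,0.0833,0,0.0036,0,-0.0735,0,0.0833,0,0.0036,0,-0.0735,0,0.0833,0,0.0036,0,-0.0735,0,0.0833,0,0.0036,0,-0.0735,0,0.0833,0,0,0,0,0,0,0]

```text
time_s: 39.73
eef_pos: [0.6388, -0.3091, 0.3012]
ee_rot: [-2.779, -0.487, -1.068]
contact_force: [0.0, -0.1, -3.0]
finger_gap: 0.0096
finger_force: 60.0
```

```bash
python3 lip.py
```

```text
tilt 42.045344922644965 lip [ 512.3593 -354.801   200.8942] [-0.9501  0.1713  1.6043  0.7514  1.2375  0.064 ] [ 0.0456 -0.1251 -3.0048] 0.009607167279039704 roll y z -0.0010391249874293629
```

Call:
move_arm:
  rows: [0.0036,0,-0.0735,0,0.0833,0,0.0036,0,-0.0735,0,0.0833,0,0.0036,0,-0.0735,0,0.0833,0,0,0,0,0,0,0,0,0,0,0,0,0,0.0036,0,-0.0735,0,0.0833,0,0.0036,0,-0.0735,0,0.0833,0,0,0,0,0,0,0]

```text
time_s: 40.4
eef_pos: [0.5881, -0.3263, 0.3471]
ee_rot: [-2.432, -0.427, -1.605]
contact_force: [0.2, -0.6, -2.2]
finger_gap: 0.0092
finger_force: 60.0
```

```bash
python3 lip.py
```

```text
tilt 66.88910775275926 lip [ 512.9289 -353.136   199.5532] [-1.2087  0.1406  1.7988  1.1949  1.4207 -0.3331] [ 0.2217 -0.6168 -2.2092] 0.009181164546477138 roll y z -0.004550412248014418
```

Call:
move_arm:
  rows: [0.0036,0,-0.0735,0,0.0833,0,0.0036,0,-0.0735,0,0.0833,0,0.0036,0,-0.0735,0,0.0833,0,0.0036,0,-0.0735,0,0.0833,0,0.0036,0,-0.0735,0,0.0833,0,0,0,0,0,0,0,0,0,0,0,0,0,0,0,0,0,0,0,0,0,0,0,0,0]

```text
time_s: 41.15
eef_pos: [0.524, -0.3498, 0.3697]
ee_rot: [-1.997, -0.358, -2.058]
contact_force: [-0.7, -0.1, -0.4]
finger_gap: 0.0094
finger_force: 60.0
```

```bash
python3 lip.py; cat > cnt.py <<'E'
from h import *
# things raised in jar/funnel region and around: white pixels
for n in('top','scene'):
    f=grab(n);P=cloud(f);hsv=cv2.cvtColor(f['img'],cv2.COLOR_RGB2HSV)
    d=np.hypot(P[...,0]-.495,P[...,1]+.3605)
    for nm,m in(('funnel bore',(d<.034)),('cone',(d>.034)&(d<.075)&(P[...,2]>.09)&(P[...,2]<.19)),('bench',(P[...,2]<.03)&(d<.3)&(d>.07)&(hsv[...,1]<60)&(hsv[...,2]>165))):
        print(n,nm,m.sum(),'z',np.round(np.percentile(P[m][:,2],[5,50,95])*1000) if m.sum() else '', 'white',(m&(hsv[...,1]<50)&(hsv[...,2]>190)).sum())
E
python3 cnt.py
```

```text
tilt 88.27739704674349 lip [ 514.2482 -353.6014  202.2964] [-1.3983  0.3037  1.8971  1.488   1.7345 -0.6352] [-0.6963 -0.0601 -0.373 ] 0.009416590665707535 roll y z 0.0011089640553960944
top funnel bore 845 z [ 29. 365. 390.] white 1
top cone 1365 z [117. 146. 164.] white 0
top bench 235 z [ 1. 23. 29.] white 75
scene funnel bore 402 z [ 90. 343. 392.] white 0
scene cone 565 z [ 96. 129. 165.] white 0
scene bench 54 z [ 1.  8. 27.] white 32
```

Call:
move_arm:
  rows: [0.06,0,0,0,0,0,0.12,0,0,0,0,0,0.12,0,0,0,0,0,-0.0127,0,0.0874,0,-0.1,0,-0.0127,0,0.0874,0,-0.1,0,-0.0127,0,0.0874,0,-0.1,0,-0.0127,0,0.0874,0,-0.1,0,-0.0127,0,0.0874,0,-0.1,0,-0.0127,0,0.0874,0,-0.1,0,-0.0127,0,0.0874,0,-0.1,0]

```text
time_s: 42.08
eef_pos: [0.6252, -0.3131, 0.3812]
ee_rot: [-2.687, -0.477, -1.244]
contact_force: [-0.4, -0.7, -1.5]
finger_gap: 0.0096
finger_force: 60.0
```

Call:
move_arm:
  rows: [-0.0127,0,0.0874,0,-0.1,0,-0.0127,0,0.0874,0,-0.1,0,-0.0127,0,0.0874,0,-0.1,0,-0.0127,0,0.0874,0,-0.1,0,-0.0127,0,0.0874,0,-0.1,0,-0.0127,0,0.0874,0,-0.1,0,-0.0127,0,0.0874,0,-0.1,0,-0.0127,0,0.0874,0,-0.1,0,0,0,0,0,0,0,0,0,0,0,0,0]

```text
time_s: 42.92
eef_pos: [0.6707, -0.2943, 0.2485]
ee_rot: [-3.083, -0.551, -0.05]
contact_force: [0.4, -0.3, -1.4]
finger_gap: 0.0096
finger_force: 60.0
```

```bash
python3 lip.py; python3 cnt.py; python3 -c "
from h import *
plan([671.7,-130,260],10)"
```

```text
tilt 1.9004337779977587 lip [ 513.659  -352.328   258.4858] [-0.5889  0.4876  1.1271  0.0291  1.5104  0.6269] [ 0.3714 -0.2958 -1.3562] 0.009593362528866042 roll y z -0.003772914393401507
top funnel bore 62 z [ 86. 108. 116.] white 0
top cone 947 z [118. 147. 165.] white 0
top bench 165 z [-2.  7. 28.] white 82
scene funnel bore 39 z [ 14.  98. 265.] white 0
scene cone 105 z [ 92. 141. 160.] white 0
scene bench 113 z [ 1. 21. 29.] white 41
pos [ 670.1031 -296.6802  252.0544] turn share [-0.0027 -0.0345  0.1681] then shift share [ 0.1526 -0.8194 -0.0397]
```

Call:
move_arm:
  rows: [0,0,0,-0.002,-0.033,0,0,0,0,0,0,0.1,0,0,0,0,0,0,0,0,0,0,0,0]

```text
time_s: 43.35
eef_pos: [0.6695, -0.2978, 0.253]
ee_rot: [3.115, 0.386, 0.004]
contact_force: [-0.2, 1.4, -1.4]
finger_gap: 0.0096
finger_force: 60.0
```

```bash
python3 -c "
from h import *
plan([600,-107,80],14)"
```

```text
pos [ 669.4881 -297.7943  252.9575] turn share [ 0.0032 -0.0019  0.0022] then shift share [-0.1063 -1.0097  0.8648]
```

Call:
move_arm:
  rows: [-0.006,-0.06,0,0,0,0,-0.012,-0.115,0,0,0,0,-0.012,-0.125,0,0,0,0,-0.012,-0.125,0,0,0,0,-0.014,-0.125,0,0,0,0,-0.014,-0.125,0.02,0,0,0,-0.014,-0.125,0.06,0,0,0,-0.012,-0.12,0.1,0,0,0,-0.01,-0.09,0.14,0,0,0,0,0,0.15,0,0,0]

```text
time_s: 44.18
eef_pos: [0.5999, -0.1035, 0.1581]
ee_rot: [3.115, 0.391, 0.006]
contact_force: [0.2, 0.1, -1.4]
finger_gap: 0.0095
finger_force: 60.0
```

Call:
move_arm:
  rows: [0,0,0.15,0,0,0,0,0,0.12,0,0,0,0,0,0.08,0,0,0,0,0,0,0,0,0,0,0,0,0,0,0,0,0,0,0,0,0]

```text
time_s: 44.68
eef_pos: [0.601, -0.107, 0.0884]
ee_rot: [3.115, 0.385, 0.003]
contact_force: [0.1, -0.1, -0.7]
finger_gap: 0.0093
finger_force: 60.0
```

```bash
python3 -c "
from h import *
plan([600,-107,18],14)"; python3 cnt.py
```

```text
pos [ 601.0324 -106.9665   88.3959] turn share [ 0.0027 -0.0015  0.0016] then shift share [-0.005  -0.0011  0.352 ]
top funnel bore 407 z [ 13.  38. 113.] white 88
top cone 2148 z [117. 145. 164.] white 0
top bench 273 z [-1. 23. 28.] white 83
scene funnel bore 108 z [ 21. 102. 117.] white 0
scene cone 896 z [ 98. 140. 167.] white 0
scene bench 111 z [ 1. 23. 29.] white 40
```

Call:
move_arm:
  rows: [0,0,0.1,0.002,0,0,0,0,0.1,0,0,0,0,0,0.08,0,0,0,0,0,0.04,0,0,0,0,0,0.02,0,0,0,0,0,0.01,0,0,0,0,0,0.01,0,0,0,0,0,0,0,0,0]

```text
time_s: 45.45
eef_pos: [0.6006, -0.1063, 0.0151]
ee_rot: [-3.118, -0.385, -0.0]
contact_force: [0.6, -0.2, -1.7]
finger_gap: 0.0096
finger_force: 60.0
```

Call:
move_arm:
  rows: [0,0,0.005,0,0,0,0,0,0,0,0,0]

```text
time_s: 45.62
eef_pos: [0.6009, -0.1063, 0.0148]
ee_rot: [3.118, 0.385, 0.001]
contact_force: [0.2, 1.3, 4.6]
finger_gap: 0.0095
finger_force: 60.0
```

Contact; release and rise, then check.

Call:
move_arm:
  rows: [0,0,0,0,0,0,0,0,0,0,0,0,0,0,0,0,0,0,0,0,-0.1,0,0,0,0,0,-0.17,0,0,0,0,0,-0.19,0,0,0,0,0,-0.19,0,0,0,0,0,-0.19,0,0,0,0,0,-0.19,0,0,0,0,0,0,0,0,0]
  jaw: -0.4

```text
time_s: 46.45
eef_pos: [0.6044, -0.1077, 0.2288]
ee_rot: [3.112, 0.385, 0.018]
contact_force: [0.7, -1.3, 1.1]
finger_gap: 0.0264
finger_force: 0.0
```

```bash
cat > see.py <<'E'
from h import *
plan([434,-441,230],53)
for n in('top','scene'):
    f=grab(n);P=cloud(f);hsv=cv2.cvtColor(f['img'],cv2.COLOR_RGB2HSV)
    w=((hsv[...,1]<70)&(hsv[...,2]>150)&(P[...,0]>.3)&(P[...,0]<.8)&(abs(P[...,1])<.55)).astype(np.uint8)
    k,l,st,ce=cv2.connectedComponentsWithStats(w,connectivity=4)
    for i in range(1,k):
        if st[i,4]>12: print(n,ce[i].round(),st[i,2:],np.round(np.median(P[l==i],0)*1000),np.round(np.median(hsv[l==i],0)))
E
python3 see.py
```

```text
pos [ 604.3867 -107.7172  228.8411] turn share [ 0.0102 -0.0072 -0.6484] then shift share [-1.8436  0.3225 -0.0058]
top [305. 147.] [20 11 43] [ 777. -199.   93.] [ 19.  39. 214.]
top [337. 173.] [ 19  19 282] [ 703. -291.   90.] [ 20.  14. 244.]
top [191. 186.] [10 28 44] [670. 130.  16.] [ 23.  16. 187.]
top [400. 182.] [ 30  10 216] [ 695. -490.   26.] [ 18.  34. 186.]
top [373. 256.] [  62   63 1780] [ 468. -382.  148.] [ 33.  17. 171.]
top [277. 223.] [ 7  5 21] [ 566. -129.    2.] [ 25.  14. 175.]
top [260. 235.] [ 3  9 15] [526. -79.  40.] [ 25.  14. 186.]
top [ 95. 249.] [10 37 64] [472. 363. 117.] [ 24.  15. 187.]
scene [194. 124.] [ 43  27 781] [ 451. -384.  147.] [ 23.  39. 167.]
scene [261. 162.] [15 10 67] [ 435. -113.   29.] [ 23.  29. 185.]
scene [141. 180.] [ 23   8 104] [ 691. -491.   26.] [ 21.  34. 165.]
scene [186. 189.] [ 16  14 158] [ 700. -288.   91.] [ 22.  27. 226.]
scene [209. 209.] [ 33  20 172] [ 713. -193.   83.] [ 21.  49. 185.]
scene [224. 212.] [ 8  7 24] [ 698. -145.   28.] [ 20.  51. 180.]
scene [300. 234.] [ 7  9 16] [666. 130.  14.] [ 18.  61. 165.]
```

Call:
move_arm:
  rows: [0,0,0,0,0,-0.108,0,0,0,0,0,-0.108,0,0,0,0,0,-0.108,0,0,0,0,0,-0.108,0,0,0,0,0,-0.108,0,0,0,0,0,-0.108,-0.1,0.02,0,0,0,0,-0.17,0.03,0,0,0,0,-0.18,0.03,0,0,0,0,-0.18,0.03,0,0,0,0]

```text
time_s: 47.38
eef_pos: [0.54, -0.22, 0.2165]
ee_rot: [-2.807, -1.401, 0.005]
contact_force: [0.9, -0.2, -0.6]
finger_gap: 0.0267
finger_force: 0.0
```

Call:
move_arm:
  rows: [-0.18,0.03,0,0,0,0,-0.18,0.03,0,0,0,0,-0.18,0.03,0,0,0,0,-0.18,0.03,0,0,0,0,-0.18,0.03,0,0,0,0,-0.17,0.03,0,0,0,0,-0.14,0.03,0,0,0,0,0,0,0,0,0,0,0,0,0,0,0,0,0,0,0,0,0,0]

```text
time_s: 48.22
eef_pos: [0.4291, -0.4373, 0.2173]
ee_rot: [-2.808, -1.398, 0.002]
contact_force: [0.2, 0.4, -0.1]
finger_gap: 0.0265
finger_force: 0.0
```

```bash
python3 - <<'E'
from h import *
plan([434,-441,150],53)
g=grab('wrist');v,u=np.mgrid[:384,:512];dx,dy=u-g['cx'],v-g['cy'];r=np.hypot(dx,dy)+1e-9;k=np.tan(np.minimum(r/g['fx'],1.4))/r
c=np.stack([dx*k,dy*k,np.ones_like(k)],-1)*g['depth'][...,None];W=(c-g['t'])@g['R']
m=(W[...,2]>.18)&(W[...,2]<.204)&(np.hypot(W[...,0]-.435,W[...,1]+.44)<.035)
Q=W[m][:,:2]*1000;print(len(Q),Q.mean(0),cv2.minAreaRect(Q.astype(np.float32)))
E
```

```text
pos [ 429.1106 -437.2977  217.2563] turn share [-0.0046 -0.0011 -0.001 ] then shift share [-0.0001  0.0307  0.3363]
821 [ 437.3642 -438.2092] ((435.7306213378906, -440.4521484375), (42.931793212890625, 9.820645332336426), 53.94009780883789)
```

Call:
move_arm:
  rows: [0.001,0.032,0,-0.004,0,0,0,0,0.08,0,0,0,0,0,0.12,0,0,0,0,0,0.12,0,0,0,0,0,0.08,0,0,0,0,0,0.04,0,0,0,0,0,0,0,0,0,0,0,0,0,0,0]

```text
time_s: 48.93
eef_pos: [0.4356, -0.442, 0.1316]
ee_rot: [2.809, 1.401, 0.001]
contact_force: [0.4, 0.1, 0.6]
finger_gap: 0.0264
finger_force: 0.0
```

Call:
move_arm:
  rows: [0,0,0,0,0,0,0,0,0,0,0,0,0,0,0,0,0,0,0,0,0,0,0,0,0,0,0,0,0,0,0,0,0,0,0,0]
  jaw: -1

```text
time_s: 49.43
eef_pos: [0.4354, -0.4431, 0.1323]
ee_rot: [2.808, 1.398, 0.002]
contact_force: [0.7, -1.0, 3.1]
finger_gap: 0.0097
finger_force: 59.9
```

```bash
python3 - <<'E'
from h import *
plan([434,-441,128.6],53)
E
```

```text
pos [ 435.3865 -443.1204  132.3048] turn share [ 0.0045  0.001  -0.0009] then shift share [ 0.0043 -0.0119  0.0185]
```

Call:
move_arm:
  rows: [0,0,-0.02,0,0,0,0,0,-0.06,0,0,0,0,0,-0.1,0,0,0,0,0,-0.12,0,0,0,0,0,-0.12,0,0,0,0,0,-0.07,0,0,0,0,0,-0.03,0,0,0,0,0,0,0,0,0]

```text
time_s: 50.1
eef_pos: [0.4352, -0.4428, 0.2375]
ee_rot: [2.807, 1.399, 0.002]
contact_force: [-0.5, 0.1, -1.6]
finger_gap: 0.0095
finger_force: 59.9
```

```bash
python3 - <<'E'
from h import *
plan([659,272,232],53)
t=grab('top');P=cloud(t);hsv=cv2.cvtColor(t['img'],cv2.COLOR_RGB2HSV)
o=bot.observe();print(o['contact_force'],o['finger_gap'])
d=np.hypot(P[...,0]-.495,P[...,1]+.3605);m=(d<.036)&(P[...,2]<.1);w=m&(hsv[...,1]<70)&(hsv[...,2]>150);print(m.sum(),w.sum(),np.percentile(P[w][:,2],[5,50,95])*1000 if w.sum() else '')
E
```

```text
pos [ 435.1749 -442.7774  237.4778] turn share [ 0.0052  0.0015 -0.0005] then shift share [ 3.5277 -1.257   0.0274]
[-0.1017  0.1519 -1.6861] 0.009754520837092575
49 0
```

Call:
move_arm:
  rows: [0,0,0,0,0,-0.05,0,0,0,0,0,-0.11,0,0,0,0,0,-0.11,0,0,0,0,0,-0.11,0,0,0,0,0,-0.11,0,0,0,0,0,-0.11,0,0,0,0,0,0,0,0,0,0,0,0]

```text
time_s: 50.82
eef_pos: [0.4343, -0.4415, 0.2336]
ee_rot: [-2.245, -2.197, -0.001]
contact_force: [0.0, 0.0, -0.6]
finger_gap: 0.0092
finger_force: 59.9
```

```bash
python3 - <<'E'
from h import *
plan([659,272,232],89)
t=grab('top');P=cloud(t);hsv=cv2.cvtColor(t['img'],cv2.COLOR_RGB2HSV)
d=np.hypot(P[...,0]-.495,P[...,1]+.3605);m=(d<.05)&(P[...,2]<.1);w=m&(hsv[...,1]<70)&(hsv[...,2]>150);print(m.sum(),w.sum(),np.percentile(P[w][:,2],[5,50,95])*1000 if w.sum() else '')
E
```

```text
pos [ 434.2902 -441.4722  233.6458] turn share [ 0.0003 -0.0004 -0.004 ] then shift share [3.5864 1.0611 0.0082]
312 13 [27.3435 31.4671 96.6141]
```

Call:
move_arm:
  rows: [0.06,0.02,0,0,0,0,0.12,0.035,0,0,0,0,0.18,0.053,0,0,0,0,0.18,0.053,0,0,0,0,0.18,0.053,0,0,0,0,0.18,0.053,0,0,0,0,0.18,0.053,0,0,0,0,0.18,0.053,0,0,0,0,0.18,0.053,0,0,0,0,0.18,0.053,0,0,0,0]

```text
time_s: 51.7
eef_pos: [0.5364, -0.1171, 0.2349]
ee_rot: [2.242, 2.197, 0.0]
contact_force: [0.0, 1.0, -1.6]
finger_gap: 0.0095
finger_force: 59.9
```

Call:
move_arm:
  rows: [0.18,0.053,0,0,0,0,0.18,0.053,0,0,0,0,0.18,0.053,0,0,0,0,0.18,0.053,0,0,0,0,0.18,0.053,0,0,0,0,0.18,0.053,0,0,0,0,0.18,0.053,0,0,0,0,0.18,0.053,0,0,0,0,0.18,0.053,0,0,0,0,0.18,0.053,0,0,0,0]

```text
time_s: 52.53
eef_pos: [0.6482, 0.2409, 0.2341]
ee_rot: [2.242, 2.198, -0.001]
contact_force: [0.7, -1.1, -0.6]
finger_gap: 0.0091
finger_force: 59.9
```

Call:
move_arm:
  rows: [0.12,0.035,0,0,0,0,0.06,0.02,0,0,0,0,0,0,0,0,0,0,0,0,0,0,0,0,0,0,0,0,0,0]

```text
time_s: 52.95
eef_pos: [0.6599, 0.2733, 0.234]
ee_rot: [2.241, 2.198, -0.002]
contact_force: [-0.2, -0.7, -1.4]
finger_gap: 0.0094
finger_force: 59.9
```

```bash
python3 - <<'E'
from h import *
plan([659,272,140],89);print(bot.observe()['finger_gap'])
t=grab('top');P=cloud(t);hsv=cv2.cvtColor(t['img'],cv2.COLOR_RGB2HSV)
d=np.hypot(P[...,0]-.495,P[...,1]+.3605);m=(d<.05)&(P[...,2]<.09);w=m&(hsv[...,1]<70)&(hsv[...,2]>150);print(m.sum(),w.sum(),np.percentile(P[w][:,2],[5,50,95])*1000 if w.sum() else '')
m=(d<.036)
j=P[m];print('jar interior z',np.percentile(j[:,2],[5,25,50,75,95])*1000)
# try separating stones: upscale & count bright blobs
E
```

```text
pos [659.9167 273.2831 234.0219] turn share [ 0.0009  0.0024 -0.0015] then shift share [-0.0065 -0.0045  0.4701]
0.009421217966476013
912 199 [23.3004 33.9366 40.4627]
jar interior z [11.2052 15.5955 31.1751 35.0525 39.6041]
```

Call:
move_arm:
  rows: [-0.0055,-0.004,0.06,0,0,0,0,0,0.12,0,0,0,0,0,0.14,0,0,0,0,0,0.13,0,0,0,0,0,0.1,0,0,0,0,0,0.045,0,0,0,0,0,0,0,0,0,0,0,0,0,0,0]

```text
time_s: 53.67
eef_pos: [0.66, 0.2719, 0.1154]
ee_rot: [2.241, 2.198, -0.0]
contact_force: [0.7, 0.2, -0.9]
finger_gap: 0.0094
finger_force: 59.9
```

```bash
python3 - <<'E'
from h import *
plan([659,272,87.5],89);print(bot.observe()['contact_force'])
E
```

```text
pos [660.0277 271.9072 115.4477] turn share [ 0.0015  0.0018 -0.0016] then shift share [ 0.0004 -0.0051  0.1397]
[ 0.6799  0.2322 -0.8658]
```

Call:
move_arm:
  rows: [0,-0.003,0.03,0,0,0,0,0,0.035,0,0,0,0,0,0.03,0,0,0,0,0,0.02,0,0,0,0,0,0.015,0,0,0,0,0,0.005,0,0,0,0,0,0,0,0,0]

```text
time_s: 54.25
eef_pos: [0.6593, 0.2725, 0.0882]
ee_rot: [2.24, 2.2, -0.0]
contact_force: [-0.2, 0.1, -0.6]
finger_gap: 0.0096
finger_force: 59.9
```

Call:
move_arm:
  rows: [0,0,0.006,0,0,0,0,0,0.004,0,0,0,0,0,0,0,0,0]

```text
time_s: 54.5
eef_pos: [0.6599, 0.2724, 0.0873]
ee_rot: [2.239, 2.199, 0.001]
contact_force: [-1.0, -1.9, 4.3]
finger_gap: 0.0094
finger_force: 59.9
```

Seated at the expected height with an upward contact force. Release, rise and verify everything.

Call:
move_arm:
  rows: [0,0,0,0,0,0,0,0,0,0,0,0,0,0,0,0,0,0,0,0,-0.1,0,0,0,0,0,-0.15,0,0,0,0,0,-0.19,0,0,0,0,0,-0.19,0,0,0,-0.15,0,0,0,0,0,-0.19,0,0,0,0,0,-0.19,0,0,0,0,0]
  jaw: -0.4

```text
time_s: 55.33
eef_pos: [0.6574, 0.1668, 0.2135]
ee_rot: [2.236, 2.201, 0.003]
contact_force: [0.6, -1.1, -0.5]
finger_gap: 0.0265
finger_force: 0.0
```

Call:
move_arm:
  rows: [-0.19,-0.05,0,0,0,0,-0.19,-0.1,0,0,0,0,-0.19,-0.15,0,0,0,0,-0.15,-0.15,0,0,0,0,-0.1,-0.1,0,0,0,0,0,0,0,0,0,0,0,0,0,0,0,0,0,0,0,0,0,0]

```text
time_s: 56.0
eef_pos: [0.5504, 0.0119, 0.213]
ee_rot: [2.24, 2.199, 0.002]
contact_force: [0.6, 0.1, -0.4]
finger_gap: 0.0264
finger_force: 0.0
```

```bash
cat > fin.py <<'E'
from meas import *
o=bot.observe();print(o['eef_pos'],o['time_s'])
z0=np.load('f0.npz')
for nm,P,f in(('top',P,a),('scene',S,s)):
    Q=P.reshape(-1,3)
    m=(abs(Q[:,0]-.655)<.12)&(abs(Q[:,1]-.367)<.12)&(Q[:,2]>.117)&(Q[:,2]<.13);A=Q[m]
    if len(A)>20:
        c=np.linalg.lstsq(np.c_[2*A[:,:2],np.ones(len(A))],(A[:,:2]**2).sum(1),rcond=None)[0];print(nm,'funnel',len(A),c[:2]*1000)
        print('rim z by quadrant',[round(np.percentile(A[(np.sign(A[:,0]-.658)==i)&(np.sign(A[:,1]-.37)==j)][:,2],90)*1000,1) for i in(-1,1) for j in(-1,1)])
    m=(np.linalg.norm(Q[:,:2]-[.473,.361],axis=1)<.055)&(Q[:,2]>.1)&(Q[:,2]<.14);rect('scr',Q[m])
    m=(np.linalg.norm(Q[:,:2]-[.6,-.106],axis=1)<.05)&(Q[:,2]>.06)&(Q[:,2]<.09);rect('panhandle',Q[m])
    m=(np.linalg.norm(Q[:,:2]-[.515,-.127],axis=1)<.09)&(Q[:,2]>.034)&(Q[:,2]<.05);rect('panwalls',Q[m])
    hsv=cv2.cvtColor(f['img'],cv2.COLOR_RGB2HSV);d=np.hypot(P[...,0]-.495,P[...,1]+.3605);w=(d<.045)&(P[...,2]<.09)&(P[...,2]>.012)&(hsv[...,1]<70)&(hsv[...,2]>150);print('jar white',w.sum())
# bystanders: pixel change against first top picture
df=cv2.absdiff(z0['ti'],a['img']).max(2);df=cv2.medianBlur(df,3)
for n,(u0,u1,v0,v1) in dict(mug=(280,320,140,190),flux=(322,350,162,192),hammer=(385,418,175,268),driver=(186,212,136,195),bangle=(250,278,157,187)).items(): print(n,(df[v0:v1,u0:u1]>45).sum())
w=(cv2.cvtColor(a['img'],cv2.COLOR_RGB2HSV)[...,2]>205)&(cv2.cvtColor(a['img'],cv2.COLOR_RGB2HSV)[...,1]<60);k,l,st,ce=cv2.connectedComponentsWithStats(w.astype(np.uint8))
print([(ce[i].round().tolist(),int(st[i,4])) for i in range(1,k) if st[i,4]>8])
E
python3 fin.py
```

```text
[0.5505 0.0125 0.2127] 56.1
top funnel 531 [662.8807 368.4554]
rim z by quadrant [np.float64(125.8), np.float64(125.4), np.float64(125.4), np.float64(124.9)]
scr 165 c [473.9 362.8] wh 9.0 98.8 ang 81.0 z [101.9385 115.4301 120.954 ]
panhandle 68 c [ 600.2 -106.3] wh 49.7 9.9 ang 13.2 z [65.8684 73.8583 77.3028]
panwalls 168 c [ 516.2 -127.6] wh 161.2 103.7 ang 13.7 z [34.7556 39.7816 44.0499]
jar white 190
scene funnel 341 [659.9328 369.7785]
rim z by quadrant [np.float64(125.8), np.float64(126.2), np.float64(127.9), np.float64(126.9)]
scr 58 c [471.2 365. ] wh 6.7 100.5 ang 80.3 z [103.8018 117.1437 122.9358]
panhandle 41 c [ 596.5 -102.9] wh 47.9 9.5 ang 14.5 z [62.1602 73.5008 80.3095]
panwalls 116 c [ 515.8 -125.8] wh 168.6 103.7 ang 11.8 z [34.5099 38.4082 45.6671]
jar white 26
mug 0
flux 0
hammer 0
driver 659
bangle 39
[([300.0, 162.0], 252), ([337.0, 173.0], 264), ([287.0, 172.0], 19), ([367.0, 245.0], 14), ([357.0, 249.0], 64), ([377.0, 254.0], 18), ([363.0, 257.0], 35)]
```

Call:
move_arm:
  rows: [-0.15,-0.115,0,0,0,0,-0.15,-0.115,0,0,0,0,-0.15,-0.115,0,0,0,0,-0.15,-0.115,0,0,0,0,-0.15,-0.115,0,0,0,0,-0.15,-0.115,0,0,0,0,-0.15,-0.115,0,0,0,0,-0.15,-0.115,0,0,0,0,-0.15,-0.115,0,0,0,0,-0.15,-0.115,0,0,0,0]

```text
time_s: 56.93
eef_pos: [0.3141, -0.2852, 0.2131]
ee_rot: [2.237, 2.201, 0.0]
contact_force: [0.9, -1.1, -0.1]
finger_gap: 0.0264
finger_force: 0.0
```

Call:
move_arm:
  rows: [-0.15,-0.115,0,0,0,0,-0.15,-0.115,0,0,0,0,-0.15,-0.115,0,0,0,0,-0.15,-0.1,0,0,0,0,-0.1,-0.05,0,0,0,0,0,0,0,0,0,0,0,0,0,0,0,0]

```text
time_s: 57.52
eef_pos: [0.213, -0.4229, 0.2125]
ee_rot: [2.241, 2.199, 0.001]
contact_force: [0.3, 0.5, -0.2]
finger_gap: 0.0261
finger_force: 0.0
```

```bash
python3 fin.py | grep -v rim; python3 -c "
from h import *
a=grab('top');z=np.load('f0.npz');P=cloud(a);h=cv2.cvtColor(a['img'],cv2.COLOR_RGB2HSV)
d=np.hypot(P[...,0]-.495,P[...,1]+.3605)<.045
u=a['img'][232:272,340:382];g=h[232:272,340:382]
w=((g[...,2]>185)&(g[...,1]<60)).astype(int)
for r in w[4:36]: print(''.join('#' if x else '.' for x in r))"
```

```text
[ 0.2138 -0.4215  0.2125] 57.6167
top funnel 514 [663.0626 369.8935]
scr 165 c [473.6 363.2] wh 9.4 98.2 ang 80.9 z [101.7221 115.1887 121.3097]
panhandle 69 c [ 599.9 -106.4] wh 49.8 10.5 ang 14.4 z [66.4389 73.551  77.7309]
panwalls 167 c [ 518.4 -126.8] wh 161.0 104.2 ang 14.2 z [34.9545 39.5633 44.6703]
jar white 176
scene funnel 354 [659.8054 369.6715]
scr 60 c [469.7 365.4] wh 6.6 100.0 ang 81.1 z [102.1022 116.2934 122.2671]
panhandle 39 c [ 595.2 -103.9] wh 49.4 10.7 ang 11.7 z [64.6466 73.3826 80.4099]
panwalls 128 c [ 513.8 -124.6] wh 164.9 102.3 ang 13.0 z [34.4819 38.9161 45.6619]
jar white 13
mug 0
flux 0
hammer 0
driver 0
bangle 0
[([291.0, 150.0], 15), ([301.0, 164.0], 210), ([337.0, 173.0], 254), ([286.0, 172.0], 12), ([358.0, 249.0], 55), ([363.0, 257.0], 24)]
................................##........
..................................#.......
...................................#......
....................................#.....
...................#.................#....
..................####...............#....
...................#..................#...
..........#
[... 363 characters left out ...]
.........#..
............######.....................#..
............######.....................#..
..............##.......##.............#...
......................####............#...
....................#######..........#....
...................########..........#....
...................#######..........#.....
....................#####..........#......
.....................##...........#.......
.................................#........
..........................................
..........................................
..........................................
..........................................
..........................................
..........................................
```

```bash
python3 -c "
from h import *
z=np.load('f0.npz')['ti'];a=grab('top')['img']
for im in(z,a):
    g=cv2.cvtColor(im,cv2.COLOR_RGB2HSV)[234:264,345:375,2].astype(int)
    for r in g[::1]: print(' '.join('%2d'%(x//10) for x in r))
    print()"
```

```text
8  8  8  9  8  8  8  8  9  9  9 12 15 15 15 15 13 13 12 12 13 14 15 17 20 21 21 21 21 20
 8  8  9  8  8  9  9  9 10 11 12 14 14 13 11 10  9  9  9  9  9  9  9 11 14 17 19 21 20 20
 8  8  8  9  9  9  8  9 12 15 15 11  8  7  7  8  8  8  8  8  8  8  8  8  9 12 15 19 21 21
 8  8  9  9  9  9  8 10 15 15 12  7  4  4  4  5  6  7  8  8  9  8  8  8  8  9 11 14 18 21
 8  8  9  9  9  8 10 13 15 10  6  3  4  4  4  4  4  6  7  8  8  9  8  8  8  8  9 11 13 17
 9  9  8  9  8  9 13 15 11  5  4  3  4  3  4  4  4  4  4  6  7  8  8  8  8  8  8  9 11 13
 8  8  8  8  8 11 16 14  7  3  4  4  4  4  3  4  4  3  4  4  5  7  8  8  8  8  8  9 10 11
 9  8  8  8  9 13 16  9  4  3  3  3  4  4  4  3  3  4  4  4  4  6  8  8  8  8  8  8  9 11
 9  8  8  8  9 16 15  6  5  4  4  4  4  6  5  4  4  4  4  4  3  4  7  8  8  8  8  8  8 10
 8  8  8  8 10 16 11  5  6  7  7  7  7  8  7  7  7  7  5  4  4  3  5  7  8  8  8  8  8  9
 7  8  8  8 13 15  7  7  8  8  8  8  8  8  9  8  8  9  6  7  7  4  4  5  7  8  8  8  8  8
 8  8  8  9 14 15  8  8  8  8  8  8  8  8  8  8  8  8  8  8  8  7  4  4  7  8  8  8  8  8
 8  8  7  9 15 16  9 
[... 3599 characters left out ...]
3 16 11  7  7  8  8 10 16 19 19 23 23 23 23 19 11  9  8  8  8  8  9  9
 7  8  8  8  8  8 10 15 16 12  8  8  7 14 20 22 23 24 23 22 22 20 12  9  8  8  8  9  9 10
 6  8  8  8  8  8  9 12 16 16 12  9  6 13 19 24 24 24 22 22 19 16 10  8  8  8  8  9  9 12
 5  8  9  8  8  9  8  9 13 15 16 12  7  8 14 21 24 23 21 19 15 11  9  8  9  8  8  8 11 16
 4  6  6  8  9  8  8  8  8 11 15 15 13  8  8 14 20 20 19 14 10  8  8  8  8  8  9 12 16 19
 4  3  5  7  8  8  8  8  8  8 12 14 15 14 13 10 14 17 13 10  9  8  9  9  9 11 14 17 20 20
 6  4  4  4  6  6  7  8  8  8  9 10 12 14 15 14 13 15 12 11 11 11 12 14 14 15 18 20 20 20
 8  5  4  4  5  5  6  7  7  7  8  8  8 10 12 13 14 14 15 15 15 15 15 14 13 13 19 21 20 20
```

```bash
python3 -c "
from station import bot
print(bot.sign_off())"
```

```text
the job is handed in; nothing more can be done
None
```

Job handed in at about 58 s: the six stones went from the tray to the pan to the jar (five clear in the last top view, the sixth only as a faint brightening through the jar wall), no stray stones found, funnel back on its stand, scraper in its slot, pan level on the bench, bystanders not moved.

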